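# Recharge the filter canister with media balls

## Task

Recharge the water filter: first turn the valve lever fully shut, then, using the scoop by its handle and never touching a ball with the gripper, transfer every ceramic ball from the grey tray into the blue canister. With all of them in and the valve still shut, stand the scoop back upright on its rubber mat and set the valve lever to the half-open (45 degree) mark; do not disturb the jars and bottles around.

Things in the scene. Friction and masses are not known exactly. Their poses are not given: they have to be found in the camera images.
- lever (a joint): Quarter-turn valve lever of the filter skid: a flat steel bar with an upright black knob at its end, turning about a vertical axis. 0 = shut (against its stop), grows counter-clockwise seen from above, pi/2 = fully open (other stop); pi/4 is the middle (45 degree, half-open) mark on the white dial under it.  A light friction (about 0.15 N m) holds it where it is left.
- lever_pivot (a point): Point on the lever's vertical turning axis, 83 mm above the table. Its axes are the skid's: at lever value q the bar points from here along (-sin q, cos q) in this point's x, y.
- lever_knob (a point): Centre of the lever's upright round black knob, 24 mm in diameter, 50 mm tall (from 88 to 137 mm above the table; centre at 114 mm), 95 mm from the turning axis. Free all round from above: grip it from above and carry it along the arc; it is round, so the fingers need not turn with it.
- canister_mouth (a point): Centre of the open mouth of the round blue filter canister, at rim height (130 mm above the table). Inner diameter 165 mm at the rim, 140 mm at its floor, floor 18 mm above the table; the wall is 5 mm. Canister, valve and lever stand together on one grey base plate 300 x 300 x 12 mm, bolted down. Its axes are the skid's.
- tray: Grey open tray, fixed to the table, 308 x 120 x 62 mm outside, long along its own x; walls 4 mm, flat floor 4 mm thick (inside 300 x 112 mm, its floor 4 mm above the table). Origin: centre of its underside. At the start the balls lie in its +x part (centres from x = -0.01 to +0.13); the -x end is free.
- scoop_grip (a point): Grip centre of the upright black handle of the aluminium scoop (0.18 kg), 108 mm above its underside; handle 24 mm (y) x 30 mm (x), from 68 to 140 mm above the underside. Axes: x to the open mouth, z up. Front lip 100 mm ahead, 108 mm below; back wall 10 mm ahead, 52 mm high. It stands by itself on its flat floor.
- scoop_bowl (a point): Centre of the underside of the scoop's flat floor: 55 mm ahead (+x) of the handle's centre line, same axes. The floor is 100 mm wide, 90 mm long, 2.5 mm thick, its straight front lip 45 mm ahead of here; side walls 45 mm high, 3 mm thick, ending 40 mm short of the lip; back wall 45 mm behind here. Holds about four balls.
- mat_top (a point): Centre of the top of the black rubber mat where the scoop stands, 130 (its x) x 200 mm (its y), 4 mm thick, fixed.
- ball0_center (a point): Centre of a white glazed ceramic media ball, 42 mm in diameter, 60 g; slippery, rolls easily. Five to eight balls are there; the others are absent.
- ball1_center (a point): Centre of a white glazed ceramic media ball, 42 mm in diameter, 60 g; slippery, rolls easily. Five to eight balls are there; the others are absent.
- ball2_center (a point): Centre of a white glazed ceramic media ball, 42 mm in diameter, 60 g; slippery, rolls easily. Five to eight balls are there; the others are absent.
- ball3_center (a point): Centre of a white glazed ceramic media ball, 42 mm in diameter, 60 g; slippery, rolls easily. Five to eight balls are there; the others are absent.
- ball4_center (a point): Centre of a white glazed ceramic media ball, 42 mm in diameter, 60 g; slippery, rolls easily. Five to eight balls are there; the others are absent.
- ball5_center (a point): Centre of a white glazed ceramic media ball, 42 mm in diameter, 60 g; slippery, rolls easily. Five to eight balls are there; the others are absent.
- ball6_center (a point): Centre of a white glazed ceramic media ball, 42 mm in diameter, 60 g; slippery, rolls easily. Five to eight balls are there; the others are absent.
- ball7_center (a point): Centre of a white glazed ceramic media ball, 42 mm in diameter, 60 g; slippery, rolls easily. Five to eight balls are there; the others are absent.
- jar_a: Bystander: white screw-top sample jar, 70 mm in diameter, 85 mm tall, right of the mat. Origin: centre of its underside. Leave alone.
- jar_b: Bystander: white screw-top sample jar, 70 mm in diameter, 85 mm tall, on the skid's base plate. Origin: centre of its underside. Leave alone.
- reagent: Bystander: pink reagent bottle, 60 mm in diameter, 160 mm tall. Origin: centre of its underside. Leave alone.
- beaker: Bystander: clear beaker, 80 mm in diameter, 100 mm tall. Origin: centre of its underside. Leave alone.
There are look-alikes about, which are no part of the job. What is shaped like the part that bears scoop_grip but red is not meant. Leave any yellow look-alike of the part that bears ball7_center alone.

How it is judged:
By the outcome, as a careful person would: the job done as asked, in the order asked, and still so for the second after the job is handed in, with the robot touching nothing.
Of ball0, ball1, ball2, ball3, ball4, ball5, ball6, ball7 only 5 to 8 are there at a start; the rules pass over those that are not, and their reading is None.
At some moment in a run one of scoop may be knocked a few centimetres aside while the robot is not near it.
It also fails if it takes over 210 s, if anything falls off the work surface, if the arm or the gripper's body presses on something with over 40 N, if the wrist force passes 120 N, or if a joint passes its speed limit or range.

## Robot

A 7-joint arm with a two-finger parallel gripper is mounted at the origin on the work surface. World frame = base frame: x ahead of the robot, y to its left, z up, the work surface at z = 0. Lengths are in m, angles in rad, forces in N, time in s.
With the tool pointing down it reaches from about 0.4 to 0.85 m from the base axis. Payload 4.5 kg.
Tool frame: the origin (TCP) lies at the very end of the fingers, on their centre line; the grasp point (between the pads) lies 19 mm behind it; z points along the fingers, y is the line along which they close (so a half turn about z gives the same grasp; the last joint's range is limited). The gripper opens to 88 mm and grips with 3 to 60 N. Pads are 18 mm wide; open, the fingers measure 123 mm over their backs; the gripper's body (75 mm by 187 mm) begins 45 mm behind the grasp point.
Start: joints at [0.034, 0.689, -0.195, 1.565, 0.157, 0.902, -0.215], TCP at [0.625, 0, 0.212] pointing down, gripper open.
Joint ranges: [-3.01, 3.01], [-0.46, 2.08], [-1.47, 1.51], [0.13, 2.56], [-1, 4.14], [0.04, 2.09], [-2.66, 2.66]. Speed limits (rad/s): [2.57, 2.57, 3.14, 3.14, 3.14, 3.14, 3.14].

## Interface

Orientations are given as a rotation vector (axis times angle).
In Python, from workcell import manip gives the robot as it stands.
- The arm moves only by the tool jog_arm, never from a script. Its argument "moves" is a list of rows, each an object with "dr": the turn, a rotation vector about the tool's x, y, z in degrees, a list of three; "offset": the shift along the tool's x, y, z in cm, a list of three; "jaw": the finger opening in cm, from 0 to 8.81. In form: [{"dr": [wx, wy, wz], "offset": [tx, ty, tz], "jaw": jaw}, ...]. A call has exactly 5 rows; each row is the pose to reach, as a shift and turn from the pose commanded when the call began, along the tool's axes at that moment; what a row does not reach only later rows make up. A row lasts 1/12 s, in which the tool goes at most 41.7 mm and 7.16 degrees, less where a joint would pass 70% of its speed; a pose out of reach is approached as far as the arm can. A call with a gripper value outside its range is refused whole. The fingers move at their own pace and stop on an object; the grip force is fixed at half the most. Time passes only in rows, so rows that repeat a pose let the fingers close, or fill a call up. It gives the time, the measured TCP pose, the force, the opening and the grip force at its end, in the units of the state.
- manip.state(): the state, without advancing time (a new reading comes with each control period).
- manip.grab_frame(name): name is "scene" or "side" or "wrist"; returns the picture (384x512x3 uint8, blue, green, red); there is no depth.
- manip.camera_params(name): a dict with "camera_matrix" (3x3 intrinsics, pixels), "R" (3x3) and "t" (3): a world point X has camera coordinates R X + t. Camera axes: x right, y down, z forward; pixel columns grow to the right and rows downward; lengths in m; the calibration is good to about 2 mm. A picture is of the moment at which its call begins: read the wrist's pose just before it. camera_params takes no time and is no camera call; for the wrist camera it gives the pose at the moment of the call.
- manip.sign_off(): hands the job in; it is judged then, once.
The state is a dict: "time_s": time; "joint_positions": joint angles; "qvel": joint speeds; "joint_torque": joint torques, N m; "tcp_pos": TCP position; "orientation": TCP orientation; "ft_force": force on the tool from outside, world axes, zero at the start; "moment": the same for the moment, N m; "finger_gap": finger opening in m; "gripper_force": force on a finger pad.
Only numpy, scipy, OpenCV 4.12 (cv2) and the standard library are available. Lean on these libraries where they do the work, as an engineer would, in place of code of your own. Each camera call takes 0.05 s, during which the arm holds its last target. There are 200 camera calls.

## Working session

There is one attempt and no reset: what is moved stays moved. The work goes in short steps, Python scripts to look and compute and a tool call to move; the robot and the scene stay as the last step left them, time stands still between calls to the robot, and variables do not carry over. Pictures are saved under pics/ and viewed, at most 14 in all, crops included, and the job is handed in when it is done.

Besides the shell and the picture viewer there is one more tool, called after "Emit:" as name(argument=value, ...) on one line, values as JSON. jog_arm: Moves the arm, as the interface text tells. Its arguments: {"type":"object","properties":{"moves":{"type":"array","items":{"type":"object","properties":{"dr":{"type":"array","items":{"type":"number"}},"offset":{"type":"array","items":{"type":"number"}},"jaw":{"type":"number"}}}}},"required":["moves"]}

```bash
mkdir -p pics
cat > h.py <<'E'
import numpy as np, cv2
from scipy.spatial.transform import Rotation as Ro
from workcell import manip
def grab(n,f=None):
    p=manip.camera_params(n); im=manip.grab_frame(n)
    if f: cv2.imwrite('pics/'+f,im)
    return im,p
def ray(p,u,v,z):
    K=np.array(p['camera_matrix']);R=np.array(p['R']);t=np.array(p['t'])
    d=R.T@np.linalg.solve(K,[u,v,1]);c=-R.T@t
    return c+d*(z-c[2])/d[2]
def proj(p,X):
    K=np.array(p['camera_matrix']);R=np.array(p['R']);t=np.array(p['t'])
    x=K@(R@np.array(X)+t);return x[:2]/x[2]
E
python3 - <<'E'
from h import *
s=manip.state();print({k:np.round(v,3) for k,v in s.items()})
print(Ro.from_rotvec(s['orientation']).as_matrix().round(3))
for n in('scene','side','wrist'):
    im,p=grab(n);cv2.imwrite(f'pics/{n}0.png',cv2.resize(im,(800,600)))
    cv2.imwrite(f'pics/{n}0raw.png',im)
    print(n,-np.array(p['R']).T@p['t'],np.array(p['R']).round(3).tolist(),np.array(p['camera_matrix']).round(1).tolist())
E
```

```text
{'time_s': np.float64(0.0), 'joint_positions': array([ 0.034,  0.69 , -0.194,  1.566,  0.157,  0.902, -0.215]), 'qvel': array([ 0.002,  0.001, -0.   ,  0.001, -0.001,  0.001,  0.   ]), 'joint_torque': array([ 0.0000e+00, -5.2757e+01, -1.2670e+00, -1.5343e+01, -5.3000e-02,
        7.0000e-03,  0.0000e+00]), 'tcp_pos': array([ 0.624, -0.   ,  0.212]), 'orientation': array([-2.221e+00, -2.221e+00,  2.000e-03]), 'ft_force': array([ 1.015, -0.142, -0.819]), 'moment': array([ 0.062, -0.032,  0.045]), 'gripper_force': np.float64(0.0), 'finger_gap': np.float64(0.088)}
[[-0.     1.    -0.002]
 [ 1.     0.    -0.   ]
 [-0.    -0.002 -1.   ]]
scene [1.44058346 0.0317562  0.84829458] [[-0.076, 0.997, 0.018], [0.636, 0.063, -0.769], [-0.768, -0.047, -0.639]] [[474.7, 0.0, 256.3], [0.0, 474.7, 191.7], [0.0, 0.0, 1.0]]
side [ 0.18307758 -0.84930843  1.0611319 ] [[0.917, -0.398, -0.014], [-0.304, -0.677, -0.671], [0.257, 0.619, -0.742]] [[437.7, 0.0, 261.5], [0.0, 437.7, 188.4], [0.0, 0.0, 1.0]]
wrist [0.62474748 0.06539573 0.38432724] [[1.0, 0.001, -0.001], [0.001, -0.966, 0.257], [-0.001, -0.257, -0.966]] [[323.4, 0.0, 249.1], [0.0, 323.4, 197.4], [0.0, 0.0, 1.0]]
```

View pics/scene0.png

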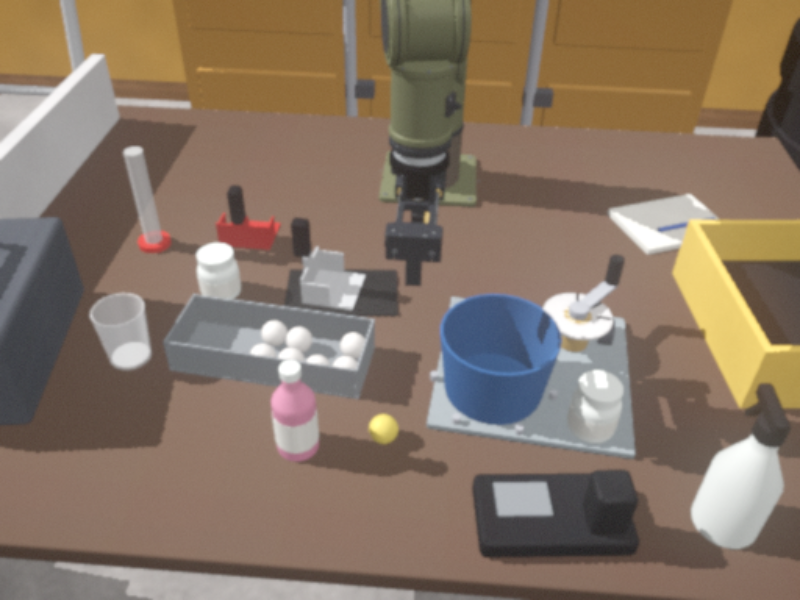

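View pics/side0.png

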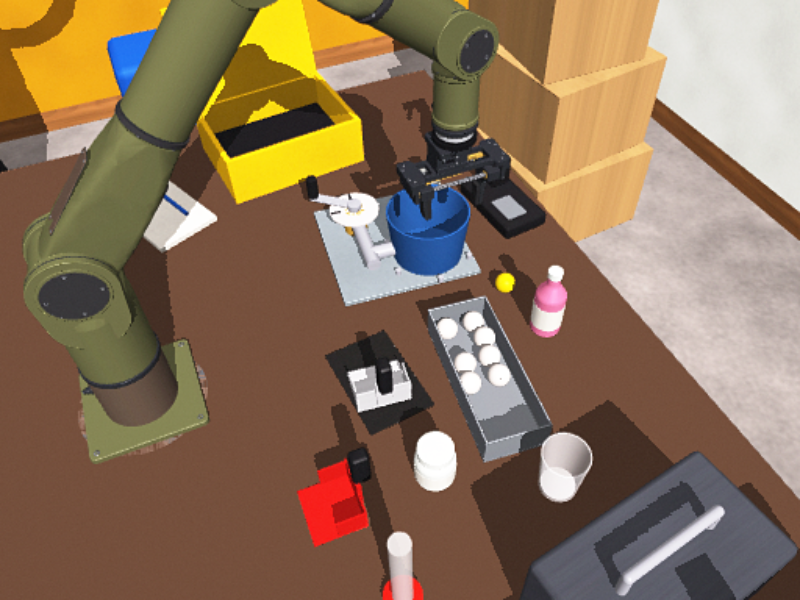

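Scene (800 px): the scoop's black handle is at (301,237), with the aluminium bowl to its right. The red look-alike's handle is at (236,205). In the side view these are at (384,376) and (358,463). White balls in the tray: about 7. The yellow ball at (383,430) is to be left alone. The knob is at (614,270) scene and (312,188) side. I choose the aluminium scoop.

Run:
```python
from h import *
k=1/1.5625
P={n:manip.camera_params(n) for n in('scene','side')}
def sh(name,n,pts,z): 
    for q in pts: print(name,n,q,ray(P[n],q[0]*k,q[1]*k,z).round(3))
sh('tray','scene',[(197,298),(374,318),(168,345)],.062)
sh('tray','side',[(428,308),(487,297),(551,428),(485,459)],.062)
sh('knob','scene',[(613,270)],.114); sh('knob','side',[(312,188)],.114)
sh('pivotdial','scene',[(578,318)],.075); sh('pivotdial','side',[(354,209)],.075)
sh('handletop','scene',[(301,222)],.144); sh('handletop','side',[(386,364)],.144)
sh('mat','scene',[(396,271),(399,313),(286,306)],.004); sh('mat','side',[(326,354),(386,331),(433,404),(371,433)],.004)
sh('lip','scene',[(365,275),(358,306)],.005);
sh('jarA','scene',[(217,252)],.085);sh('jarA','side',[(435,440)],.085)
sh('plate','scene',[(455,303),(431,424),(634,452)],.012);sh('plate','side',[(317,212),(347,303),(479,270)],.012)
# canister rim
for n in P:
    im=cv2.imread(f'pics/{n}0raw.png');hsv=cv2.cvtColor(im,cv2.COLOR_BGR2HSV)
    m=cv2.inRange(hsv,(100,120,40),(125,255,255))
    x,lab,st,c=cv2.connectedComponentsWithStats(m);i=1+np.argsort(-st[1:,4])[:2];print(n,st[i],c[i])
crop=cv2.imread('pics/side0raw.png')[150:310,180:370];a=cv2.resize(crop,(380*1,320))
b=cv2.resize(cv2.imread('pics/scene0raw.png')[140:260,100:250],(400,320))
cv2.imwrite('pics/crop1.png',np.hstack([a,b]))
cv2.imwrite('pics/w.png',cv2.resize(cv2.imread('pics/wrist0raw.png'),(800,600)))
```

```text
tray scene (197, 298) [ 0.525 -0.361  0.062]
tray scene (374, 318) [ 0.546 -0.065  0.062]
tray scene (168, 345) [ 0.64  -0.373  0.062]
tray side (428, 308) [ 0.55  -0.063  0.062]
tray side (487, 297) [ 0.667 -0.084  0.062]
tray side (551, 428) [ 0.627 -0.388  0.062]
tray side (485, 459) [ 0.5   -0.394  0.062]
knob scene (613, 270) [0.449 0.319 0.114]
knob side (312, 188) [0.444 0.315 0.114]
pivotdial scene (578, 318) [0.53  0.26  0.075]
pivotdial side (354, 209) [0.517 0.255 0.075]
handletop scene (301, 222) [ 0.406 -0.204  0.144]
handletop side (386, 364) [ 0.406 -0.211  0.144]
mat scene (396, 271) [ 0.344 -0.045  0.004]
mat scene (399, 313) [ 0.463 -0.03   0.004]
mat scene (286, 306) [ 0.464 -0.229  0.004]
mat side (326, 354) [ 0.342 -0.044  0.004]
mat side (386, 331) [ 0.47  -0.038  0.004]
mat side (433, 404) [ 0.484 -0.231  0.004]
mat side (371, 433) [ 0.359 -0.242  0.004]
lip scene (365, 275) [ 0.363 -0.101  0.005]
lip scene (358, 306) [ 0.453 -0.104  0.005]
jarA scene (217, 252) [ 0.426 -0.351  0.085]
jarA side (435, 440) [ 0.435 -0.342  0.085]
plate scene (455, 303) [0.436 0.066 0.012]
plate scene (431, 424) [0.717 0.036 0.012]
plate scene (634, 452) [0.742 0.327 0.012]
plate side (317, 212) [0.456 0.351 0.012]
plate side (347, 303) [0.423 0.057 0.012]
plate side (479, 270) [0.712 0.03  0.012]
scene [[ 283  191   74   80 2930]
 [ 307  190    7    5   16]] [[311.05904437 233.86552901]
 [309.25       191.625     ]]
side [[ 247  120   54   56 2248]
 [  69   19   31   43  665]] [[273.78291815 147.80560498]
 [ 81.73834586  35.30075188]]
```

View pics/crop1.png

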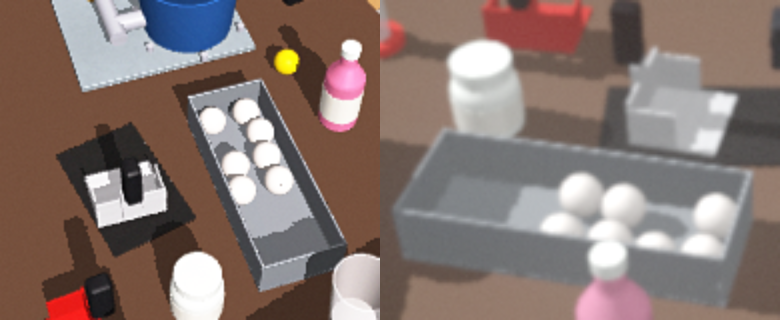

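View pics/w.png

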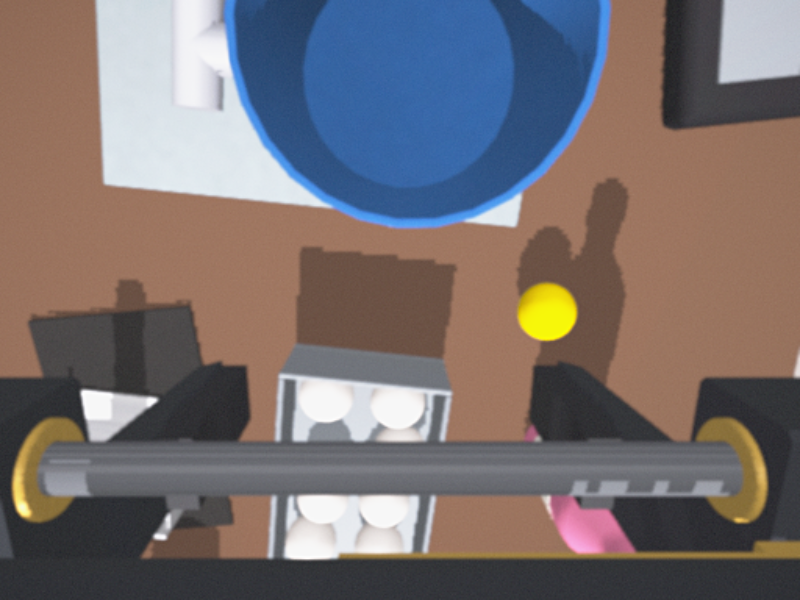

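Chosen: the aluminium scoop at crop (130,180), with its mouth toward +y, and 7 white balls in the tray. The wrist view shows the canister mouth, the yellow ball and the near tray end. The lever sits at about q≈57°, so I start with it and move to a viewpoint above the skid.

Emit:
jog_arm(moves=[{"dr":[0,0,0],"offset":[4,-2,-1],"jaw":8.8},{"dr":[0,0,0],"offset":[8,-4,-2],"jaw":8.8},{"dr":[0,0,0],"offset":[12,-6,-3],"jaw":8.8},{"dr":[0,0,0],"offset":[16,-8,-4],"jaw":8.8},{"dr":[0,0,0],"offset":[20,-10,-4],"jaw":8.8}])

```text
time_s: 0.57
tcp_pos: [0.5332, 0.1842, 0.2524]
orientation: [2.222, 2.22, 0.003]
ft_force: [0.9, 0.7, 0.2]
finger_gap: 0.0878
gripper_force: 0.0
```

Emit:
jog_arm(moves=[{"dr":[0,0,0],"offset":[2,-2,0],"jaw":8.8},{"dr":[0,0,0],"offset":[2,-2,0],"jaw":8.8},{"dr":[0,0,0],"offset":[2,-2,0],"jaw":8.8},{"dr":[0,0,0],"offset":[2,-2,0],"jaw":8.8},{"dr":[0,0,0],"offset":[2,-2,0],"jaw":8.8}])

```text
time_s: 0.98
tcp_pos: [0.5147, 0.2008, 0.251]
orientation: [2.224, 2.217, -0.001]
ft_force: [-0.1, 0.3, -0.3]
finger_gap: 0.0884
gripper_force: 0.0
```

Run:
```python
from h import *
print(manip.state()['tcp_pos'])
im,p=grab('wrist','w1raw.png')
import pickle;pickle.dump(p,open('w1.pkl','wb'))
cv2.imwrite('pics/w1.png',cv2.resize(im,(800,600)))
```

```text
[0.5146851  0.20080814 0.25103647]
```

View pics/w1.png

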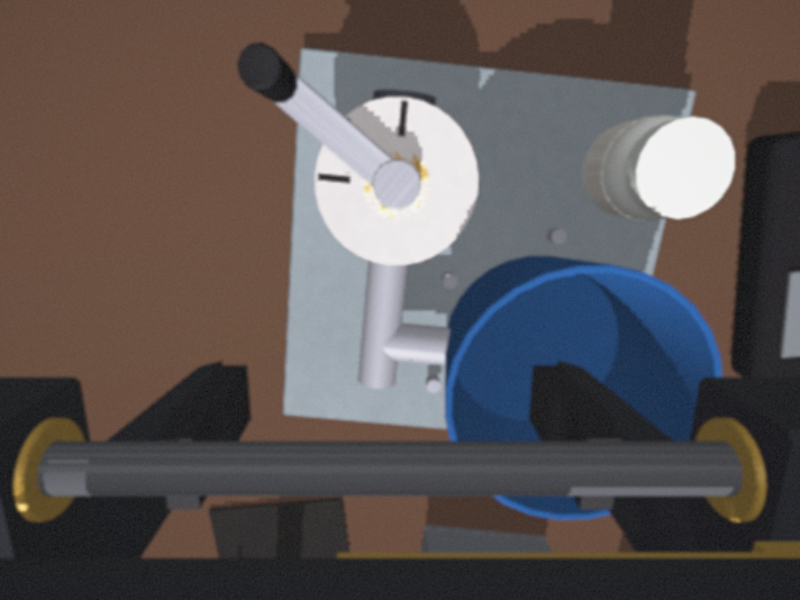

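The wrist view shows the pivot cap at (397,184), the dial marks for shut at (404,118) and open at (334,178), the knob top at (260,65), and the canister rim centred near (584,391).

Run:
```python
from h import *
import pickle;p=pickle.load(open('w1.pkl','rb'));k=.64
f=lambda u,v,z:ray(p,u*k,v*k,z)
print('pivot',f(397,184,.09).round(4),'knob',f(260,65,.137).round(4))
print('marks',f(404,118,.07)-f(396,183,.07),f(334,178,.07)-f(396,183,.07))
print('plate',[f(u,v,.012).round(3) for u,v in((302,48),(693,92),(285,414))])
# canister rim fit
im=cv2.imread('pics/w1raw.png');hsv=cv2.cvtColor(im,cv2.COLOR_BGR2HSV)
m=cv2.inRange(hsv,(98,120,170),(125,255,255));ys,xs=np.nonzero(m)
W=np.array([f(x/k,y/k,.13)[:2] for x,y in zip(xs,ys)])
A=np.c_[2*W,np.ones(len(W))];
from scipy.optimize import least_squares
r=least_squares(lambda q:np.hypot(*(W-q[:2]).T)-q[2],[.6,.17,.085],loss='soft_l1',f_scale=.003);print('can',r.x,len(W))
```

```text
pivot [0.5202 0.2598 0.09  ] knob [0.4481 0.321  0.137 ]
marks [0.00521963 0.04150324 0.        ] [-0.04200211  0.00338805  0.        ]
plate [array([0.451, 0.356, 0.012]), array([0.745, 0.325, 0.012]), array([0.422, 0.059, 0.012])]
can [0.63664658 0.12668933 0.08499468] 590
```

Emit:
jog_arm(moves=[{"dr":[0,0,0],"offset":[3,-1.7,0],"jaw":7},{"dr":[0,0,0],"offset":[6,-3.4,0],"jaw":6},{"dr":[0,0,0],"offset":[9,-5,0],"jaw":6},{"dr":[0,0,0],"offset":[12,-6.7,0],"jaw":6},{"dr":[0,0,0],"offset":[12,-6.7,2],"jaw":6}])

```text
time_s: 1.45
tcp_pos: [0.4447, 0.3319, 0.2341]
orientation: [-2.208, -2.227, -0.016]
ft_force: [-0.3, 1.3, 0.3]
finger_gap: 0.0601
gripper_force: 0.0
```

Emit:
jog_arm(moves=[{"dr":[0,0,0],"offset":[0,0,4],"jaw":6},{"dr":[0,0,0],"offset":[0,0,8],"jaw":6},{"dr":[0,0,0],"offset":[0,0,11],"jaw":6},{"dr":[0,0,0],"offset":[0,0,13],"jaw":6},{"dr":[0,0,0],"offset":[0,0,13],"jaw":6}])

```text
time_s: 1.87
tcp_pos: [0.4453, 0.3196, 0.0972]
orientation: [-2.223, -2.219, 0.013]
ft_force: [0.8, -0.2, 0.1]
finger_gap: 0.06
gripper_force: 0.0
```

Emit:
jog_arm(moves=[{"dr":[0,0,0],"offset":[0,0,0],"jaw":1.8},{"dr":[0,0,0],"offset":[0,0,0],"jaw":1.8},{"dr":[0,0,0],"offset":[0,0,0],"jaw":1.8},{"dr":[0,0,0],"offset":[0,0,0],"jaw":1.8},{"dr":[0,0,0],"offset":[0,0,0],"jaw":1.8}])

```text
time_s: 2.28
tcp_pos: [0.4474, 0.3232, 0.1025]
orientation: [2.222, 2.221, 0.004]
ft_force: [-0.0, -0.4, 0.1]
finger_gap: 0.029
gripper_force: 0.0
```

Emit:
jog_arm(moves=[{"dr":[0,0,0],"offset":[0,0,0],"jaw":1.8},{"dr":[0,0,0],"offset":[0,0,0],"jaw":1.8},{"dr":[0,0,0],"offset":[0,0,0],"jaw":1.8},{"dr":[0,0,0],"offset":[0,0,0],"jaw":1.8},{"dr":[0,0,0],"offset":[0,0,0],"jaw":1.8}])

```text
time_s: 2.7
tcp_pos: [0.4469, 0.3231, 0.1021]
orientation: [2.221, 2.221, 0.002]
ft_force: [-1.8, -0.4, 6.7]
finger_gap: 0.0227
gripper_force: 30.0
```

Emit:
jog_arm(moves=[{"dr":[0,0,0],"offset":[0.85,0.8,0],"jaw":1.8},{"dr":[0,0,0],"offset":[1.55,1.67,0],"jaw":1.8},{"dr":[0,0,0],"offset":[2.15,2.65,0],"jaw":1.8},{"dr":[0,0,0],"offset":[2.67,3.69,0],"jaw":1.8},{"dr":[0,0,0],"offset":[2.67,3.69,0],"jaw":1.8}])

```text
time_s: 3.12
tcp_pos: [0.4816, 0.3539, 0.1019]
orientation: [-2.216, -2.218, -0.003]
ft_force: [-4.7, 6.1, 4.2]
finger_gap: 0.0221
gripper_force: 30.0
```

Emit:
jog_arm(moves=[{"dr":[0,0,0],"offset":[0.35,1.1,0],"jaw":1.8},{"dr":[0,0,0],"offset":[0.6,2.24,0],"jaw":1.8},{"dr":[0,0,0],"offset":[0.66,3.4,0],"jaw":1.8},{"dr":[0,0,0],"offset":[0.64,4.5,0],"jaw":1.8},{"dr":[0,0,0],"offset":[0.64,4.6,0],"jaw":1.8}])

```text
time_s: 3.53
tcp_pos: [0.5291, 0.3671, 0.1024]
orientation: [-2.21, -2.218, -0.021]
ft_force: [-2.3, 15.9, -2.8]
finger_gap: 0.0193
gripper_force: 31.1
```

Emit:
jog_arm(moves=[{"dr":[0,0,0],"offset":[-0.4,0,0],"jaw":1.8},{"dr":[0,0,0],"offset":[-0.8,0,0],"jaw":1.8},{"dr":[0,0,0],"offset":[-0.8,0,0],"jaw":1.8},{"dr":[0,0,0],"offset":[-0.8,0,0],"jaw":1.8},{"dr":[0,0,0],"offset":[-0.8,0,0],"jaw":1.8}])

```text
time_s: 3.95
tcp_pos: [0.5289, 0.3671, 0.1028]
orientation: [-2.2, -2.219, -0.039]
ft_force: [2.2, 27.7, -12.3]
finger_gap: 0.0197
gripper_force: 32.7
```

Run:
```python
from h import *
s=manip.state();print(s['tcp_pos'],s['ft_force'],Ro.from_rotvec(s['orientation']).as_matrix().round(3).tolist())
im,p=grab('wrist','w2raw.png');a=im
b,p2=grab('scene','s2raw.png')
cv2.imwrite('pics/w2.png',np.hstack([cv2.resize(a,(400,300)),cv2.resize(b[120:260,256:512],(400,300))]))
```

```text
[0.52886163 0.36707467 0.10281431] [  2.16699783  27.68550463 -12.33505128] [[-0.009, 1.0, 0.006], [1.0, 0.009, 0.029], [0.029, 0.006, -1.0]]
```

View pics/w2.png

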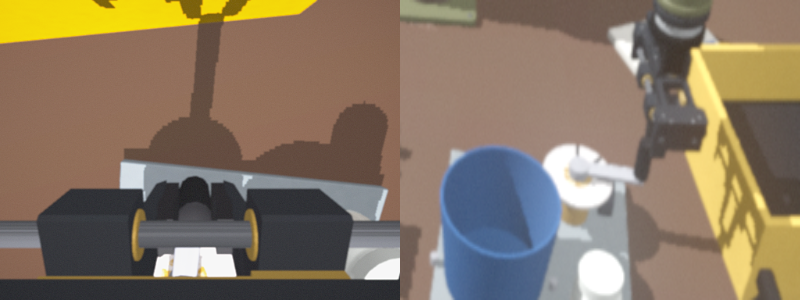

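Emit:
jog_arm(moves=[{"dr":[0,0,0],"offset":[0,0,0],"jaw":4},{"dr":[0,0,0],"offset":[0,0,0],"jaw":4},{"dr":[0,0,0],"offset":[0,0,0],"jaw":4},{"dr":[0,0,0],"offset":[0,0,0],"jaw":4},{"dr":[0,0,0],"offset":[0,0,0],"jaw":4}])

```text
time_s: 4.47
tcp_pos: [0.5299, 0.3462, 0.1011]
orientation: [2.222, 2.219, -0.002]
ft_force: [0.7, -0.5, 0.8]
finger_gap: 0.0398
gripper_force: 0.0
```

Emit:
jog_arm(moves=[{"dr":[0,0,0],"offset":[0,0.3,0],"jaw":4},{"dr":[0,0,0],"offset":[0,0.6,0],"jaw":4},{"dr":[0,0,0],"offset":[0,0.9,0],"jaw":4},{"dr":[0,0,0],"offset":[0,1.1,0],"jaw":4},{"dr":[0,0,0],"offset":[0,1.1,0],"jaw":4}])

```text
time_s: 4.88
tcp_pos: [0.5371, 0.3472, 0.101]
orientation: [-2.218, -2.22, 0.01]
ft_force: [-8.4, -1.5, 5.2]
finger_gap: 0.0401
gripper_force: 3.7
```

Emit:
jog_arm(moves=[{"dr":[0,0,0],"offset":[0,-1.1,0],"jaw":6},{"dr":[0,0,0],"offset":[0,-1,-4],"jaw":8.8},{"dr":[0,0,0],"offset":[0,-1,-8],"jaw":8.8},{"dr":[0,0,0],"offset":[-1,-1,-12],"jaw":8.8},{"dr":[0,0,0],"offset":[-4,-1.5,-14],"jaw":8.8}])

```text
time_s: 5.3
tcp_pos: [0.5275, 0.3141, 0.2463]
orientation: [-2.215, -2.226, -0.019]
ft_force: [1.1, 0.1, 0.9]
finger_gap: 0.071
gripper_force: 0.0
```

Emit:
jog_arm(moves=[{"dr":[0,0,0],"offset":[-4,0,0],"jaw":8.8},{"dr":[0,0,0],"offset":[-8,0,0],"jaw":8.8},{"dr":[0,0,0],"offset":[-12,0,0],"jaw":8.8},{"dr":[0,0,0],"offset":[-16,0,0],"jaw":8.8},{"dr":[0,0,0],"offset":[-20,0,0],"jaw":8.8}])

```text
time_s: 5.72
tcp_pos: [0.5257, 0.1056, 0.2416]
orientation: [2.221, 2.221, 0.001]
ft_force: [1.0, 0.7, 0.1]
finger_gap: 0.0877
gripper_force: 0.0
```

Emit:
jog_arm(moves=[{"dr":[0,0,0],"offset":[-4,0,-1],"jaw":8.8},{"dr":[0,0,0],"offset":[-8,0,-2],"jaw":8.8},{"dr":[0,0,0],"offset":[-12,0,-3],"jaw":8.8},{"dr":[0,0,0],"offset":[-16,0,-4],"jaw":8.8},{"dr":[0,0,0],"offset":[-20,0,-5],"jaw":8.8}])

```text
time_s: 6.13
tcp_pos: [0.5254, -0.0947, 0.2921]
orientation: [2.222, 2.22, 0.0]
ft_force: [0.2, -0.2, -0.2]
finger_gap: 0.088
gripper_force: 0.0
```

Emit:
jog_arm(moves=[{"dr":[0,0,0],"offset":[-4,0,-1],"jaw":8.8},{"dr":[0,0,0],"offset":[-8,0,-2],"jaw":8.8},{"dr":[0,0,0],"offset":[-12,0,-3],"jaw":8.8},{"dr":[0,0,0],"offset":[-16,0,-4],"jaw":8.8},{"dr":[0,0,0],"offset":[-20,0,-5],"jaw":8.8}])

```text
time_s: 6.55
tcp_pos: [0.5251, -0.2948, 0.3421]
orientation: [2.222, 2.22, 0.0]
ft_force: [0.7, -0.7, -0.2]
finger_gap: 0.0879
gripper_force: 0.0
```

Emit:
jog_arm(moves=[{"dr":[0,0,0],"offset":[0,0,0],"jaw":8.8},{"dr":[0,0,0],"offset":[0,0,0],"jaw":8.8},{"dr":[0,0,0],"offset":[0,0,0],"jaw":8.8},{"dr":[0,0,0],"offset":[0,0,0],"jaw":8.8},{"dr":[0,0,0],"offset":[0,0,0],"jaw":8.8}])

```text
time_s: 6.97
tcp_pos: [0.5259, -0.2903, 0.3411]
orientation: [-2.217, -2.224, -0.001]
ft_force: [-0.3, -0.3, -0.0]
finger_gap: 0.0883
gripper_force: 0.0
```

Run:
```python
from h import *
import pickle
s=manip.state();print(s['tcp_pos'],s['joint_positions'].round(2))
im,p=grab('wrist','w3raw.png');pickle.dump(p,open('w3.pkl','wb'))
cv2.imwrite('pics/w3.png',cv2.resize(im,(800,600)))
```

```text
[ 0.52588336 -0.2902746   0.34109602] [ 0.55  0.53 -0.21  1.45  0.11  1.17  0.32]
```

View pics/w3.png

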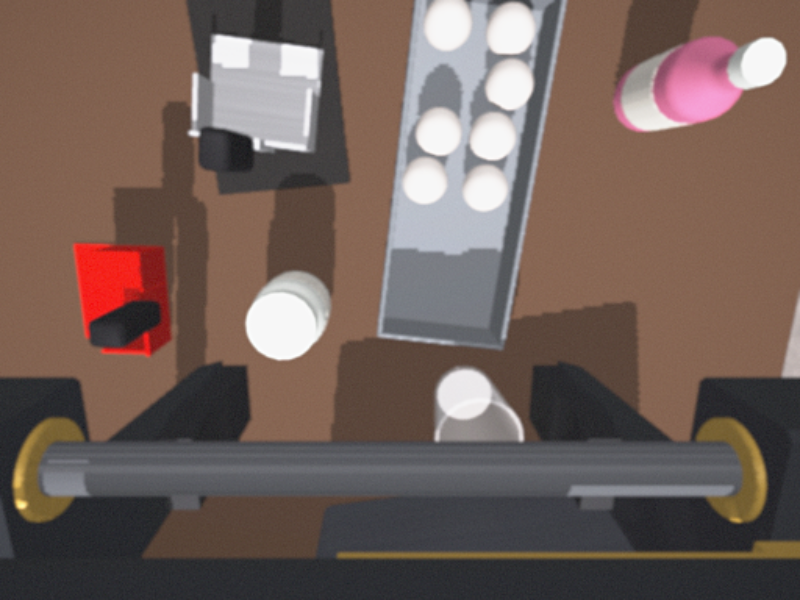

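The wrist view shows the tray's near rim corners at (379,337) and (503,348), and 7 balls between (425,181) and (511,28). The scoop lip runs from (213,35) to (322,46), its handle is at (226,150), and the mat's bottom corners are at (219,193) and (349,181).

Run:
```python
from h import *
import pickle;p=pickle.load(open('w3.pkl','rb'));k=.64
f=lambda u,v,z:ray(p,u*k,v*k,z)[:2]
A,B=f(379,337,.062),f(503,348,.062);C,D=f(414,0,.062),f(563,0,.062)
print('tray',A,B,np.linalg.norm(B-A),'dirs',np.degrees(np.arctan2(*(C-A)[::-1])),np.degrees(np.arctan2(*(D-B)[::-1])),np.degrees(np.arctan2(*(B-A)[::-1]))+90)
for b in((447,25),(511,28),(509,83),(438,131),(492,135),(425,181),(486,188)):print('ball',f(*b,.025).round(3))
L,R=f(213,35,.0065),f(322,46,.0065);print('lip',L,R,np.linalg.norm(R-L),np.degrees(np.arctan2(*(R-L)[::-1]))+90)
print('handle top',f(212,151,.144),'mat',f(219,193,.004),f(349,181,.004))
print('wall top back',f(195,133,.05),f(300,150,.05))
for n,u,v in(('jarA',283,325),('reag',757,62)):print(n,f(u,v,.085 if n=='jarA' else .16))
im=cv2.imread('pics/w3raw.png');cv2.imwrite('pics/c3.png',cv2.resize(im[0:130,110:240],(600,600),interpolation=cv2.INTER_CUBIC))
```

```text
tray [ 0.5169568  -0.37247787] [ 0.63405852 -0.38299208] 0.11757278518251053 dirs 84.26158867733595 84.17538363680913 84.86933954533187
ball [ 0.576 -0.099]
ball [ 0.632 -0.101]
ball [ 0.633 -0.145]
ball [ 0.571 -0.186]
ball [ 0.62 -0.19]
ball [ 0.56  -0.231]
ball [ 0.617 -0.237]
lip [ 0.36559143 -0.10307638] [ 0.46429227 -0.1117956 ] 0.09908521156918407 84.95160749582878
handle top [ 0.40203505 -0.20953884] mat [ 0.35864881 -0.24315338] [ 0.4867343  -0.23124735]
wall top back [ 0.35708122 -0.19069849] [ 0.44775825 -0.20448747]
jarA [ 0.43243776 -0.35410241]
reag [ 0.76171906 -0.15435979]
```

View pics/c3.png

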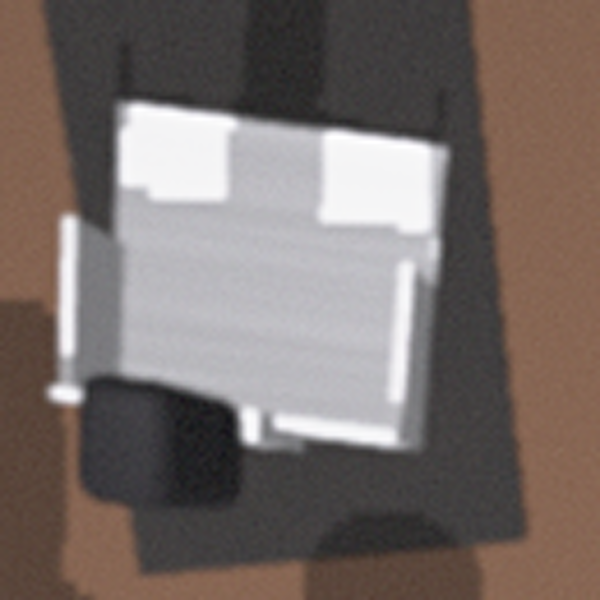

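Emit:
jog_arm(moves=[{"dr":[0,0,-7],"offset":[1.6,-2.4,0],"jaw":8.8},{"dr":[0,0,-14],"offset":[3.3,-4.8,0],"jaw":8.8},{"dr":[0,0,-21],"offset":[4.9,-7.3,0],"jaw":8.8},{"dr":[0,0,-28],"offset":[6.6,-9.7,0],"jaw":8.8},{"dr":[0,0,-35],"offset":[8.2,-12.1,0],"jaw":8.8}])

```text
time_s: 7.43
tcp_pos: [0.4034, -0.2084, 0.3412]
orientation: [-1.439, -2.792, 0.0]
ft_force: [0.2, 0.2, 0.2]
finger_gap: 0.0879
gripper_force: 0.0
```

Emit:
jog_arm(moves=[{"dr":[0,0,-7],"offset":[0,0,1],"jaw":8.8},{"dr":[0,0,-14],"offset":[0,0,2],"jaw":8.8},{"dr":[0,0,-21],"offset":[0,0,3],"jaw":8.8},{"dr":[0,0,-28],"offset":[0,0,4],"jaw":8.8},{"dr":[0,0,-35],"offset":[0,0,5],"jaw":8.8}])

```text
time_s: 7.85
tcp_pos: [0.4047, -0.2094, 0.2911]
orientation: [0.533, 3.095, -0.0]
ft_force: [-0.7, 1.1, 0.6]
finger_gap: 0.0881
gripper_force: 0.0
```

Emit:
jog_arm(moves=[{"dr":[0,0,-5],"offset":[0,0,2],"jaw":8.8},{"dr":[0,0,-10],"offset":[0,0,4],"jaw":8.8},{"dr":[0,0,-15],"offset":[0,0,6],"jaw":8.8},{"dr":[0,0,-15],"offset":[0,0,7],"jaw":8.8},{"dr":[0,0,-15],"offset":[0,0,7],"jaw":8.8}])

```text
time_s: 8.27
tcp_pos: [0.4032, -0.2091, 0.2195]
orientation: [-0.134, -3.135, -0.003]
ft_force: [0.2, 0.7, 0.9]
finger_gap: 0.0881
gripper_force: 0.0
```

```bash
cat >> h.py <<'E'
def go(target,yaw=None):
    """offset in tool cm to a world target; reports tool yaw of y axis"""
    s=manip.state();R=Ro.from_rotvec(s['orientation']).as_matrix()
    print('t',round(float(s['time_s']),1),'tcp',s['tcp_pos'].round(4),'yaw(ty)',np.degrees(np.arctan2(R[1,1],R[0,1])).round(1),'tilt tz',R[:,2].round(3),'F',s['ft_force'].round(1),'j',s['joint_positions'].round(2))
    if target is not None: print('offset cm',(R.T@(np.array(target)-s['tcp_pos'])*100).round(2))
E
python3 -c "
from h import *
go([.405,-.208,.093])
im,p=grab('wrist','w4raw.png')
print(proj(p,[.405,-.208,.144]),proj(p,[.415,-.107,.0065]))
b,q=grab('side');cv2.imwrite('pics/w4.png',np.hstack([cv2.resize(im,(400,300)),cv2.resize(b[140:320,170:410],(400,300))]))"
```

```text
t 8.3 tcp [ 0.4032 -0.2091  0.2195] yaw(ty) 85.1 tilt tz [-0.004  0.002 -1.   ] F [0.2 0.7 0.9] j [ 0.75  0.5  -0.55  2.04  0.4   0.71  1.43]
offset cm [-0.22  0.1  12.65]
[250.85617347 199.097678  ] [334.04403404 170.65094658]
```

View pics/w4.png

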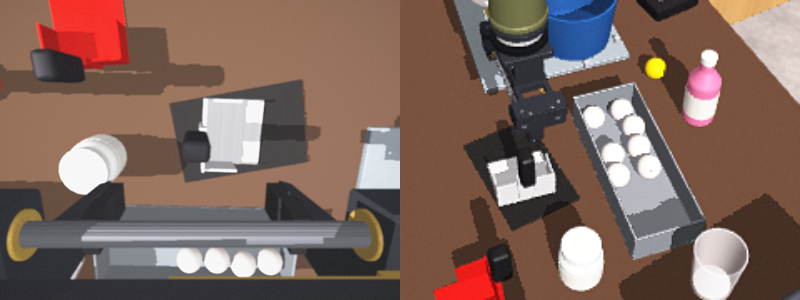

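The picture shows the handle top and lip within 1 to 2 px of where my estimate projects. I descend and grip.

Emit:
jog_arm(moves=[{"dr":[0,0,0],"offset":[-0.2,0.1,3],"jaw":8.8},{"dr":[0,0,0],"offset":[-0.2,0.1,6],"jaw":8.8},{"dr":[0,0,0],"offset":[-0.2,0.1,9],"jaw":8.8},{"dr":[0,0,0],"offset":[-0.2,0.1,12],"jaw":8.8},{"dr":[0,0,0],"offset":[-0.2,0.1,12.6],"jaw":8.8}])

```text
time_s: 8.78
tcp_pos: [0.4059, -0.2087, 0.0932]
orientation: [-0.135, -3.136, -0.001]
ft_force: [0.1, 0.9, -0.3]
finger_gap: 0.0881
gripper_force: 0.0
```

Emit:
jog_arm(moves=[{"dr":[0,0,0],"offset":[0,0,0],"jaw":2.4},{"dr":[0,0,0],"offset":[0,0,0],"jaw":2.4},{"dr":[0,0,0],"offset":[0,0,0],"jaw":2.4},{"dr":[0,0,0],"offset":[0,0,0],"jaw":2.4},{"dr":[0,0,0],"offset":[0,0,0],"jaw":2.4}])

```text
time_s: 9.2
tcp_pos: [0.4075, -0.2099, 0.0965]
orientation: [0.138, 3.136, -0.001]
ft_force: [0.3, -0.0, -0.3]
finger_gap: 0.0564
gripper_force: 0.0
```

Emit:
jog_arm(moves=[{"dr":[0,0,0],"offset":[0,0,0],"jaw":2.4},{"dr":[0,0,0],"offset":[0,0,0],"jaw":2.4},{"dr":[0,0,0],"offset":[0,0,0],"jaw":2.4},{"dr":[0,0,0],"offset":[0,0,0],"jaw":2.4},{"dr":[0,0,0],"offset":[0,0,0],"jaw":2.4}])

```text
time_s: 9.62
tcp_pos: [0.4068, -0.2092, 0.0954]
orientation: [0.137, 3.138, 0.0]
ft_force: [-0.2, -0.0, 3.1]
finger_gap: 0.03
gripper_force: 29.7
```

Emit:
jog_arm(moves=[{"dr":[0,0,0],"offset":[0,0,0],"jaw":2.4},{"dr":[0,0,0],"offset":[0,0,-2],"jaw":2.4},{"dr":[0,0,0],"offset":[0,0,-4],"jaw":2.4},{"dr":[0,0,0],"offset":[0,0,-4],"jaw":2.4},{"dr":[0,0,0],"offset":[0,0,-4],"jaw":2.4}])

```text
time_s: 10.03
tcp_pos: [0.407, -0.2098, 0.1355]
orientation: [0.138, 3.137, -0.001]
ft_force: [-0.3, -0.5, -2.7]
finger_gap: 0.03
gripper_force: 29.7
```

```bash
python3 -c "
from h import *
go([.405,-.208,.093])"
```

```text
t 10.0 tcp [ 0.407  -0.2098  0.1355] yaw(ty) 85.0 tilt tz [ 0.001 -0.001 -1.   ] F [-0.3 -0.5 -2.7] j [ 0.65  0.64 -0.43  2.13  0.56  0.48  1.27]
offset cm [0.22 0.16 4.25]
```

Emit:
jog_arm(moves=[{"dr":[0,0,0],"offset":[0,0,-3],"jaw":2.4},{"dr":[0,0,0],"offset":[0,0,-6],"jaw":2.4},{"dr":[0,0,0.8],"offset":[-1.5,-1,-7.5],"jaw":2.4},{"dr":[0,0,0.8],"offset":[-4,-3,-7.5],"jaw":2.4},{"dr":[0,0,0.8],"offset":[-6.5,-5,-7.5],"jaw":2.4}])

```text
time_s: 10.45
tcp_pos: [0.4672, -0.2656, 0.2103]
orientation: [-0.157, -3.137, 0.001]
ft_force: [1.3, 0.1, -2.1]
finger_gap: 0.0301
gripper_force: 29.7
```

Emit:
jog_arm(moves=[{"dr":[0,0,0],"offset":[-2.4,-1.9,0],"jaw":2.4},{"dr":[0,0,0],"offset":[-4.8,-3.8,0],"jaw":2.4},{"dr":[0,0,0],"offset":[-7.2,-5.6,0],"jaw":2.4},{"dr":[0,0,0],"offset":[-9.5,-7.5,0],"jaw":2.4},{"dr":[0,0,0],"offset":[-11.8,-9.4,0],"jaw":2.4}])

```text
time_s: 10.87
tcp_pos: [0.5747, -0.3713, 0.2077]
orientation: [-0.159, -3.134, -0.0]
ft_force: [0.6, -0.1, -1.8]
finger_gap: 0.0299
gripper_force: 29.7
```

Emit:
jog_arm(moves=[{"dr":[0,0,0],"offset":[0,0,0],"jaw":2.4},{"dr":[0,0,0],"offset":[0,0,0],"jaw":2.4},{"dr":[0,0,0],"offset":[0,0,0],"jaw":2.4},{"dr":[0,0,0],"offset":[0,0,0],"jaw":2.4},{"dr":[0,0,0],"offset":[0,0,0],"jaw":2.4}])

```text
time_s: 11.28
tcp_pos: [0.5742, -0.3693, 0.21]
orientation: [-0.157, -3.136, -0.001]
ft_force: [-0.1, -0.3, -1.9]
finger_gap: 0.03
gripper_force: 29.7
```

```bash
python3 -c "
from h import *
go([.5764,-.3688,.105])
im,p=grab('side')
b,q=grab('scene');cv2.imwrite('pics/w5.png',np.hstack([cv2.resize(im[160:310,210:410],(400,300)),cv2.resize(b[130:280,80:280],(400,300))]))"
```

```text
t 11.3 tcp [ 0.5742 -0.3693  0.21  ] yaw(ty) 84.3 tilt tz [-0.001  0.    -1.   ] F [-0.1 -0.3 -1.9] j [ 0.76  0.81 -0.53  1.36  0.43  1.08  1.64]
offset cm [-0.23  0.07 10.5 ]
```

View pics/w5.png

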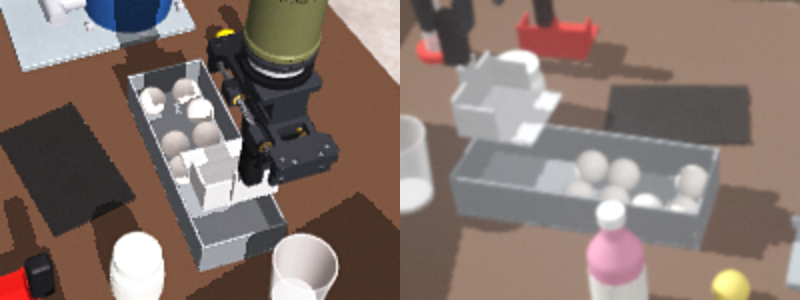

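The scoop hangs level above the free end of the tray, at crop (230,175), and the balls are undisturbed. I lower it in.

Emit:
jog_arm(moves=[{"dr":[0,0,0],"offset":[-0.2,0,2],"jaw":2.4},{"dr":[0,0,0],"offset":[-0.2,0,4],"jaw":2.4},{"dr":[0,0,0],"offset":[-0.2,0,5.5],"jaw":2.4},{"dr":[0,0,0],"offset":[-0.2,0,7],"jaw":2.4},{"dr":[0,0,0],"offset":[-0.2,0,8],"jaw":2.4}])

```text
time_s: 11.8
tcp_pos: [0.576, -0.3701, 0.129]
orientation: [-0.158, -3.136, -0.001]
ft_force: [-0.1, -0.7, -1.9]
finger_gap: 0.03
gripper_force: 29.7
```

Emit:
jog_arm(moves=[{"dr":[0,0,0],"offset":[0,0,1],"jaw":2.4},{"dr":[0,0,0],"offset":[0,0,2],"jaw":2.4},{"dr":[0,0,0],"offset":[0,0,2.8],"jaw":2.4},{"dr":[0,0,0],"offset":[0,0,3.3],"jaw":2.4},{"dr":[0,0,0],"offset":[0,0,3.3],"jaw":2.4}])

```text
time_s: 12.22
tcp_pos: [0.5765, -0.3703, 0.0962]
orientation: [-0.159, -3.136, -0.001]
ft_force: [0.4, 0.2, -1.3]
finger_gap: 0.0293
gripper_force: 29.7
```

```bash
python3 -c "
from h import *
go([.5764,-.3688,.095])"
```

```text
t 12.2 tcp [ 0.5765 -0.3703  0.0962] yaw(ty) 84.2 tilt tz [-0.001  0.001 -1.   ] F [ 0.4  0.2 -1.3] j [ 0.74  0.94 -0.48  1.45  0.5   0.88  1.57]
offset cm [0.02 0.15 0.12]
```

Emit:
jog_arm(moves=[{"dr":[0.7,0,0],"offset":[0,0,0.1],"jaw":2.4},{"dr":[0.7,0,0],"offset":[0,0.5,0.1],"jaw":2.4},{"dr":[0.7,0,0],"offset":[0,1.2,0.1],"jaw":2.4},{"dr":[0.7,0,0],"offset":[0,2,0.1],"jaw":2.4},{"dr":[0.7,0,0],"offset":[0,3,0.1],"jaw":2.4}])

```text
time_s: 12.63
tcp_pos: [0.5803, -0.3398, 0.0967]
orientation: [0.159, 3.137, -0.02]
ft_force: [0.7, -1.4, -4.0]
finger_gap: 0.0298
gripper_force: 29.7
```

Emit:
jog_arm(moves=[{"dr":[0,0,0],"offset":[0,1,0],"jaw":2.4},{"dr":[0,0,0],"offset":[0,2,0],"jaw":2.4},{"dr":[0,0,0],"offset":[0,3,0],"jaw":2.4},{"dr":[0,0,0],"offset":[0,4,0],"jaw":2.4},{"dr":[0,0,0],"offset":[0,5,0],"jaw":2.4}])

```text
time_s: 13.05
tcp_pos: [0.5855, -0.2899, 0.0961]
orientation: [0.159, 3.137, -0.02]
ft_force: [0.7, -0.9, 1.4]
finger_gap: 0.0299
gripper_force: 29.8
```

```bash
python3 -c "
from h import *
go(None)
im,p=grab('side')
b,q=grab('scene');cv2.imwrite('pics/w6.png',np.hstack([cv2.resize(im[160:310,210:410],(400,300)),cv2.resize(b[130:280,80:280],(400,300))]))"
```

```text
t 13.1 tcp [ 0.5855 -0.2899  0.0961] yaw(ty) 84.2 tilt tz [-0.    -0.012 -1.   ] F [ 0.7 -0.9  1.4] j [ 0.62  0.9  -0.45  1.57  0.51  0.8   1.42]
```

View pics/w6.png

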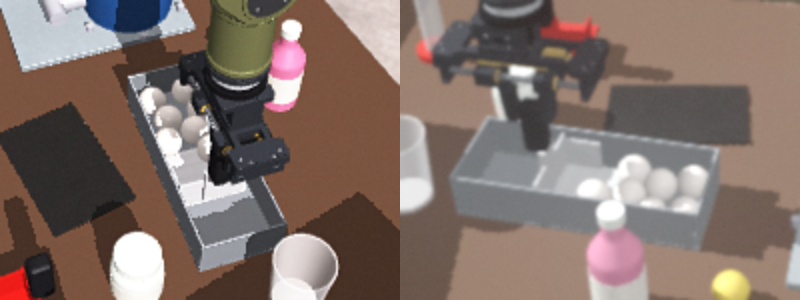

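The picture shows the lip at about mid-tray, with the balls rolled up against the +x wall. From here I rely on force and weight readings and keep pushing.

Emit:
jog_arm(moves=[{"dr":[0,0,0],"offset":[0,0.7,0.05],"jaw":2.4},{"dr":[0,0,0],"offset":[0,1.4,0.05],"jaw":2.4},{"dr":[0,0,0],"offset":[0,2,0.05],"jaw":2.4},{"dr":[0,0,0],"offset":[0,2.5,0.05],"jaw":2.4},{"dr":[0,0,0],"offset":[0,3,0.05],"jaw":2.4}])

```text
time_s: 13.57
tcp_pos: [0.5889, -0.263, 0.096]
orientation: [0.162, 3.135, -0.024]
ft_force: [-0.1, -3.5, 6.2]
finger_gap: 0.03
gripper_force: 29.8
```

Emit:
jog_arm(moves=[{"dr":[0,0,0],"offset":[0,0.5,0],"jaw":2.4},{"dr":[0,0,0],"offset":[0,1,0],"jaw":2.4},{"dr":[0,0,0],"offset":[0,1.5,0],"jaw":2.4},{"dr":[0,0,0],"offset":[0,2,0],"jaw":2.4},{"dr":[0,0,0],"offset":[0,2,0],"jaw":2.4}])

```text
time_s: 13.98
tcp_pos: [0.5914, -0.2418, 0.0959]
orientation: [0.16, 3.135, -0.022]
ft_force: [-0.1, -1.8, 4.2]
finger_gap: 0.0297
gripper_force: 29.9
```

```bash
python3 -c "
from h import *
go(None)"
```

```text
t 14.0 tcp [ 0.5914 -0.2418  0.0959] yaw(ty) 84.1 tilt tz [ 0.002 -0.014 -1.   ] F [-0.1 -1.8  4.2] j [ 0.54  0.88 -0.44  1.62  0.51  0.76  1.34]
```

Emit:
jog_arm(moves=[{"dr":[0,0,0],"offset":[0,0.4,0],"jaw":2.4},{"dr":[0,0,0],"offset":[0,0.8,0],"jaw":2.4},{"dr":[0,0,0],"offset":[0,1.2,0],"jaw":2.4},{"dr":[0,0,0],"offset":[0,1.5,0],"jaw":2.4},{"dr":[0,0,0],"offset":[0,1.5,0],"jaw":2.4}])

```text
time_s: 14.4
tcp_pos: [0.5924, -0.2355, 0.0974]
orientation: [0.168, 3.133, -0.039]
ft_force: [-2.7, -14.0, 13.5]
finger_gap: 0.0297
gripper_force: 29.7
```

```bash
cat >> h.py <<'E'
C=np.array([.591,-.2245]);U=np.array([.101,.995]);V=np.array([-.995,.101])
def balls(n='side',show=None,z=.025):
    im,p=grab(n);hsv=cv2.cvtColor(im,cv2.COLOR_BGR2HSV)
    g=cv2.resize(im,None,fx=3,fy=3,interpolation=cv2.INTER_CUBIC);g=cv2.cvtColor(g,cv2.COLOR_BGR2GRAY)
    f=p['camera_matrix'][0][0];d=np.linalg.norm(-np.array(p['R']).T@p['t']-[.59,-.2,.02]);r=f*.021/d*3
    c=cv2.HoughCircles(g,cv2.HOUGH_GRADIENT,1.5,r*1.5,param1=90,param2=14,minRadius=int(r*.85),maxRadius=int(r*1.2))
    out=[]
    for u,v,rr in (c[0] if c is not None else []):
        w=ray(p,u/3,v/3,z)[:2];q=w-C;t=(q@U,q@V)
        m=im[int(v/3)-3:int(v/3)+4,int(u/3)-3:int(u/3)+4].reshape(-1,3).mean(0)
        if abs(t[0])<.17 and abs(t[1])<.075: out.append((round(t[0],3),round(t[1],3),int(m.mean()),int(m.max()-m.min())))
    return sorted(out)
E
python3 -c "
from h import *
go(None)
for b in balls():print(b)"
```

```text
t 14.4 tcp [ 0.5924 -0.2355  0.0974] yaw(ty) 83.9 tilt tz [ 0.002 -0.025 -1.   ] F [ -2.7 -14.   13.5] j [ 0.52  0.87 -0.43  1.63  0.52  0.75  1.31]
(np.float64(-0.158), np.float64(-0.024), 62, 4)
(np.float64(-0.145), np.float64(0.011), 159, 9)
(np.float64(-0.136), np.float64(0.07), 83, 35)
(np.float64(-0.119), np.float64(0.031), 112, 7)
(np.float64(-0.036), np.float64(-0.049), 131, 7)
(np.float64(-0.002), np.float64(0.069), 84, 36)
(np.float64(0.016), np.float64(0.032), 232, 2)
(np.float64(0.034), np.float64(-0.022), 25, 2)
(np.float64(0.069), np.float64(0.034), 249, 0)
(np.float64(0.085), np.float64(-0.037), 65, 1)
(np.float64(0.099), np.float64(0.006), 204, 11)
(np.float64(0.126), np.float64(-0.025), 169, 15)
(np.float64(0.127), np.float64(0.034), 237, 3)
(np.float64(0.161), np.float64(0.002), 61, 4)
```

Emit:
jog_arm(moves=[{"dr":[-4,0,0],"offset":[0,-0.8,0],"jaw":2.4},{"dr":[-8,0,0],"offset":[0,-1.35,0.1],"jaw":2.4},{"dr":[-12,0,0],"offset":[0,-1.85,0.2],"jaw":2.4},{"dr":[-16,0,0],"offset":[0,-2.3,0.4],"jaw":2.4},{"dr":[-20,0,0],"offset":[0,-2.7,0.5],"jaw":2.4}])

```text
time_s: 14.87
tcp_pos: [0.5888, -0.2561, 0.0895]
orientation: [0.159, 3.074, 0.523]
ft_force: [-0.5, 0.1, -5.3]
finger_gap: 0.0299
gripper_force: 30.1
```

Emit:
jog_arm(moves=[{"dr":[0,0,0],"offset":[0,0,-0.3],"jaw":2.4},{"dr":[0,0,0],"offset":[0,0,-0.6],"jaw":2.4},{"dr":[0,0,0],"offset":[0,0,-1],"jaw":2.4},{"dr":[0,0,0],"offset":[0,0,-1.5],"jaw":2.4},{"dr":[0,0,0],"offset":[0,0,-1.5],"jaw":2.4}])

```text
time_s: 15.28
tcp_pos: [0.5894, -0.2563, 0.1057]
orientation: [0.15, 3.076, 0.521]
ft_force: [0.5, -1.1, -4.2]
finger_gap: 0.03
gripper_force: 30.0
```

Emit:
jog_arm(moves=[{"dr":[0,0,0],"offset":[0,0,0],"jaw":2.4},{"dr":[0,0,0],"offset":[0,0,0],"jaw":2.4},{"dr":[0,0,0],"offset":[0,0,0],"jaw":2.4},{"dr":[0,0,0],"offset":[0,0,0],"jaw":2.4},{"dr":[0,0,0],"offset":[0,0,0],"jaw":2.4}])

```text
time_s: 15.7
tcp_pos: [0.5885, -0.2578, 0.1039]
orientation: [0.155, 3.076, 0.524]
ft_force: [-0.3, 0.3, -2.4]
finger_gap: 0.0299
gripper_force: 29.9
```

```bash
python3 -c "
from h import *
go(None)
F=[]
for i in range(4):
    manip.grab_frame('side');F.append(manip.state()['ft_force'][2])
print(F)
for b in balls():
  if b[2]>140:print(b)"
```

```text
t 15.7 tcp [ 0.5885 -0.2578  0.1039] yaw(ty) 84.2 tilt tz [ 0.033  0.329 -0.944] F [-0.3  0.3 -2.4] j [ 0.84  1.   -0.69  1.44  0.31  0.95  1.66]
[np.float64(-2.9506121699527776), np.float64(-2.3015306104126436), np.float64(-1.8977767272894575), np.float64(-2.333902512181144)]
(np.float64(-0.151), np.float64(0.015), 155, 10)
(np.float64(-0.037), np.float64(-0.01), 186, 9)
(np.float64(-0.004), np.float64(0.036), 190, 6)
(np.float64(0.033), np.float64(0.019), 197, 9)
(np.float64(0.079), np.float64(0.047), 157, 3)
(np.float64(0.084), np.float64(0.001), 171, 13)
(np.float64(0.131), np.float64(0.034), 251, 0)
```

```bash
python3 -c "
from h import *
im,p=grab('side')
b,q=grab('scene');cv2.imwrite('pics/w7.png',np.hstack([cv2.resize(im[170:320,220:420],(400,300),interpolation=cv2.INTER_CUBIC),cv2.resize(b[130:280,80:280],(400,300),interpolation=cv2.INTER_CUBIC)]))"
```

```text
(no output)
```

View pics/w7.png

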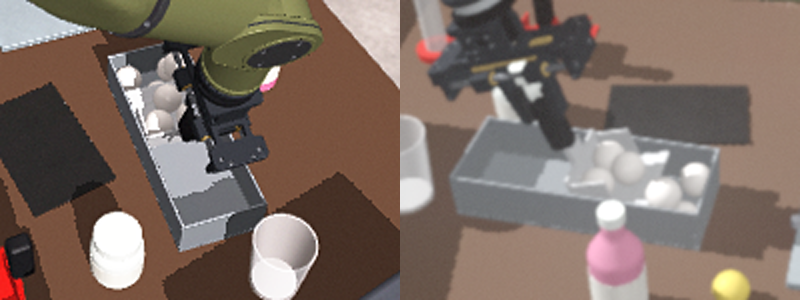

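The scene crop shows about 3 balls in the tilted scoop, at (607,153), (628,168) and (598,180). At least two remain at (663,193) and (695,178). I lift straight up.

Emit:
jog_arm(moves=[{"dr":[0,0,0],"offset":[0,0.3,-0.9],"jaw":2.4},{"dr":[0,0,0],"offset":[0,0.65,-1.9],"jaw":2.4},{"dr":[0,0,0],"offset":[0,1,-2.8],"jaw":2.4},{"dr":[0,0,0],"offset":[0,1.3,-3.8],"jaw":2.4},{"dr":[0,0,0],"offset":[0,1.65,-4.7],"jaw":2.4}])

```text
time_s: 16.47
tcp_pos: [0.5888, -0.2582, 0.1555]
orientation: [0.155, 3.075, 0.522]
ft_force: [-0.1, 0.9, -3.6]
finger_gap: 0.0301
gripper_force: 29.9
```

Emit:
jog_arm(moves=[{"dr":[0,0,0],"offset":[0,0.6,-1.9],"jaw":2.4},{"dr":[0,0,0],"offset":[0,1.3,-3.8],"jaw":2.4},{"dr":[0,0,0],"offset":[0,2,-5.7],"jaw":2.4},{"dr":[0,0,0],"offset":[0,2.6,-7.5],"jaw":2.4},{"dr":[0,0,0],"offset":[0,2.6,-7.5],"jaw":2.4}])

```text
time_s: 16.88
tcp_pos: [0.591, -0.2581, 0.2383]
orientation: [0.154, 3.069, 0.519]
ft_force: [1.6, 1.6, -4.5]
finger_gap: 0.0301
gripper_force: 29.9
```

Emit:
jog_arm(moves=[{"dr":[0,0,0],"offset":[0,0,0],"jaw":2.4},{"dr":[0,0,0],"offset":[0,0,0],"jaw":2.4},{"dr":[0,0,0],"offset":[0,0,0],"jaw":2.4},{"dr":[0,0,0],"offset":[0,0,0],"jaw":2.4},{"dr":[0,0,0],"offset":[0,0,0],"jaw":2.4}])

```text
time_s: 17.3
tcp_pos: [0.5878, -0.2582, 0.2319]
orientation: [0.156, 3.078, 0.525]
ft_force: [0.8, 0.5, -3.7]
finger_gap: 0.0298
gripper_force: 29.9
```

```bash
cat >> h.py <<'E'
def weigh(n=5):
    F=[]
    for i in range(n):
        manip.grab_frame('side');F.append(manip.state()['ft_force'][2])
    print('Fz',np.round(F,2),np.mean(F).round(2),'balls~',((-np.mean(F)-1.77)/.589).round(1))
E
python3 -c "
from h import *
go([.62,.05,.25]);weigh()
for b in balls():
  if b[2]>140:print(b)"
```

```text
t 17.3 tcp [ 0.5878 -0.2582  0.2319] yaw(ty) 84.2 tilt tz [ 0.032  0.33  -0.944] F [ 0.8  0.5 -3.7] j [ 0.85  0.86 -0.74  1.34  0.23  1.18  1.67]
offset cm [-0.09 29.83  8.56]
Fz [-3.64 -3.42 -3.96 -3.81 -3.5 ] -3.67 balls~ 3.2
(np.float64(-0.149), np.float64(0.018), 158, 10)
(np.float64(-0.063), np.float64(0.029), 189, 10)
(np.float64(0.038), np.float64(-0.034), 254, 0)
(np.float64(0.075), np.float64(0.035), 252, 0)
(np.float64(0.094), np.float64(-0.011), 199, 5)
(np.float64(0.127), np.float64(0.035), 248, 0)
(np.float64(0.139), np.float64(-0.026), 217, 7)
```

Three balls are in the scoop by weight, and the other 4 remain in the tray. I carry the load to the canister.

Emit:
jog_arm(moves=[{"dr":[0,0,0],"offset":[0,0.8,0.2],"jaw":2.4},{"dr":[0,0,0],"offset":[-0.1,2.5,0.6],"jaw":2.4},{"dr":[0,0,0],"offset":[-0.2,5,1.3],"jaw":2.4},{"dr":[0,0,0],"offset":[-0.4,7.5,1.9],"jaw":2.4},{"dr":[0,0,0],"offset":[-0.5,10,2.6],"jaw":2.4}])

```text
time_s: 18.02
tcp_pos: [0.604, -0.1528, 0.2424]
orientation: [0.154, 3.076, 0.526]
ft_force: [1.0, 0.6, -2.9]
finger_gap: 0.0297
gripper_force: 29.9
```

Emit:
jog_arm(moves=[{"dr":[0,0,0],"offset":[-0.1,2.5,0.6],"jaw":2.4},{"dr":[0,0,0],"offset":[-0.2,5,1.3],"jaw":2.4},{"dr":[0,0,0],"offset":[-0.3,7.3,1.9],"jaw":2.4},{"dr":[0,0,0],"offset":[-0.4,9.3,2.4],"jaw":2.4},{"dr":[0,0,0],"offset":[-0.5,10.7,2.8],"jaw":2.4}])

```text
time_s: 18.43
tcp_pos: [0.6192, -0.0417, 0.2518]
orientation: [0.148, 3.077, 0.527]
ft_force: [0.0, 0.4, -3.9]
finger_gap: 0.0298
gripper_force: 29.9
```

Emit:
jog_arm(moves=[{"dr":[0,0,0],"offset":[0,0.3,0.1],"jaw":2.4},{"dr":[0,0,0],"offset":[0,0.6,0.2],"jaw":2.4},{"dr":[0,0,0],"offset":[0,0.6,0.2],"jaw":2.4},{"dr":[0,0,0],"offset":[0,0.6,0.2],"jaw":2.4},{"dr":[0,0,0],"offset":[0,0.6,0.2],"jaw":2.4}])

```text
time_s: 18.85
tcp_pos: [0.6204, -0.0428, 0.2501]
orientation: [0.16, 3.077, 0.522]
ft_force: [-0.2, 0.4, -3.8]
finger_gap: 0.0299
gripper_force: 29.9
```

```bash
cat >> h.py <<'E'
def lip():
    s=manip.state();R=Ro.from_rotvec(s['orientation']).as_matrix()
    print('lip',(s['tcp_pos']+R@[0,.1,.0914]).round(3),'back',(s['tcp_pos']+R@[0,.01,.0914]).round(3))
E
python3 -c "
from h import *
go([.620,-.041,.25]);lip();weigh(3)"
```

```text
t 18.9 tcp [ 0.6204 -0.0428  0.2501] yaw(ty) 84.0 tilt tz [ 0.034  0.328 -0.944] F [-0.2  0.4 -3.8] j [ 0.57  0.76 -0.75  1.52  0.18  0.98  1.36]
offset cm [0.06 0.16 0.06]
lip [0.633 0.081 0.197] back [ 0.624 -0.003  0.167]
Fz [-3.64 -2.71 -4.44] -3.6 balls~ 3.1
```

```bash
cat >> h.py <<'E'
def plan(angles,lips,yaw=84.2,off=(0,.1,.0914)):
    """nose-up angle deg + lip world point per row -> rows relative to start of each 5-row call (commanded = plan)"""
    def T(a,l):
        y=np.radians(yaw);u=np.array([np.cos(y),np.sin(y),0]);z=np.array([0,0,1.]);a=np.radians(a)
        ty=u*np.cos(a)+z*np.sin(a);tz=u*np.sin(a)-z*np.cos(a);tx=np.cross(ty,tz);R=np.c_[tx,ty,tz]
        return R,np.array(l)-R@np.array(off)
    P=[T(a,l) for a,l in zip(angles,lips)]
    for c in range(1,len(P),5):
        R0,p0=P[c-1]
        for i,(R,p) in enumerate(P[c:c+5]):print(c//5,'dr',(np.array([-(angles[c+i]-angles[c-1])])).round(1),'off',(R0.T@(p-p0)*100).round(1))
E
python3 -c "
from h import *
n=16;A=np.r_[np.linspace(19.2,-44.8,11),[-44.8]*5]
L=[(.633,.081+.006*min(i,10)/10,.197-.04*min(i,10)/10) for i in range(n)]
plan(A,L)"
```

```text
0 dr [6.4] off [ 0.   1.  -0.7]
0 dr [12.8] off [ 0.   2.1 -1.2]
0 dr [19.2] off [ 0.   3.3 -1.6]
0 dr [25.6] off [ 0.   4.6 -1.8]
0 dr [32.] off [ 0.   6.  -1.9]
1 dr [6.4] off [ 0.   1.2 -0.7]
1 dr [12.8] off [ 0.   2.6 -1.2]
1 dr [19.2] off [ 0.   4.  -1.6]
1 dr [25.6] off [ 0.   5.5 -1.9]
1 dr [32.] off [ 0.   7.1 -2. ]
2 dr [-0.] off [0. 0. 0.]
2 dr [-0.] off [0. 0. 0.]
2 dr [-0.] off [0. 0. 0.]
2 dr [-0.] off [0. 0. 0.]
2 dr [-0.] off [0. 0. 0.]
```

Emit:
jog_arm(moves=[{"dr":[6.4,0,0],"offset":[0,1,-0.7],"jaw":2.4},{"dr":[12.8,0,0],"offset":[0,2.1,-1.2],"jaw":2.4},{"dr":[19.2,0,0],"offset":[0,3.3,-1.6],"jaw":2.4},{"dr":[25.6,0,0],"offset":[0,4.6,-1.8],"jaw":2.4},{"dr":[32,0,0],"offset":[0,6,-1.9],"jaw":2.4}])

```text
time_s: 19.42
tcp_pos: [0.6262, 0.0098, 0.2904]
orientation: [-0.161, -3.11, 0.351]
ft_force: [1.0, -0.8, -4.1]
finger_gap: 0.0298
gripper_force: 30.0
```

Emit:
jog_arm(moves=[{"dr":[6.4,0,0],"offset":[0,1.2,-0.7],"jaw":2.4},{"dr":[12.8,0,0],"offset":[0,2.6,-1.2],"jaw":2.4},{"dr":[19.2,0,0],"offset":[0,4,-1.6],"jaw":2.4},{"dr":[25.6,0,0],"offset":[0,5.5,-1.9],"jaw":2.4},{"dr":[32,0,0],"offset":[0,7.1,-2],"jaw":2.4}])

```text
time_s: 19.83
tcp_pos: [0.6335, 0.0855, 0.2932]
orientation: [-0.146, -2.87, 1.18]
ft_force: [0.6, -1.0, -3.7]
finger_gap: 0.0298
gripper_force: 30.0
```

Emit:
jog_arm(moves=[{"dr":[0,0,0],"offset":[0,0,0],"jaw":2.4},{"dr":[0,0,0],"offset":[0,0,0],"jaw":2.4},{"dr":[0,0,0],"offset":[0,0,0],"jaw":2.4},{"dr":[0,0,0],"offset":[0,0,0],"jaw":2.4},{"dr":[0,0,0],"offset":[0,0,0],"jaw":2.4}])

```text
time_s: 20.25
tcp_pos: [0.6335, 0.0804, 0.2937]
orientation: [-0.152, -2.868, 1.177]
ft_force: [0.5, -0.3, -2.5]
finger_gap: 0.0296
gripper_force: 30.0
```

```bash
python3 -c "
from h import *
go(None);lip();weigh(5)"
```

```text
t 20.2 tcp [0.6335 0.0804 0.2937] yaw(ty) 83.9 tilt tz [-0.072 -0.699 -0.712] F [ 0.5 -0.3 -2.5] j [-0.41  0.88 -0.25  1.19  0.74  1.69  0.69]
lip [0.635 0.087 0.158] back [0.628 0.024 0.222]
Fz [-1.5  -2.49 -2.1  -1.61 -2.31] -2.0 balls~ 0.4
```

```bash
python3 -c "
from h import *
A=[-44.8,-38.5,-32,-25.6,-19.2,-12.8]+[-6.4]+[0]*9
s=[0,0,0,.02,.06,.12,.2,.3,.41,.52,.63,.74,.85,.95,1,1]
z=[.157,.165,.175,.18,.18,.18,.18,.18,.18,.17,.16,.15,.14,.13,.125,.125]
a=np.array([.635,.087]);b=np.array([.5867,-.2706])
plan(A,[(*(a+(b-a)*q),w) for q,w in zip(s,z)])"
```

```text
0 dr [-6.3] off [-0.  -1.5  0.6]
0 dr [-12.8] off [ 0.  -3.   1.2]
0 dr [-19.2] off [ 0.  -4.6  2.7]
0 dr [-25.6] off [ 0.1 -6.1  5.1]
0 dr [-32.] off [ 0.1 -8.   8.1]
1 dr [-6.4] off [ 0.1 -3.8  1.8]
1 dr [-12.8] off [ 0.2 -8.1  3.9]
1 dr [-12.8] off [  0.3 -12.    4.8]
1 dr [-12.8] off [  0.5 -15.6   6.6]
1 dr [-12.8] off [  0.6 -19.3   8.5]
2 dr [0] off [ 0.1 -4.   1. ]
2 dr [0] off [ 0.3 -7.9  2. ]
2 dr [0] off [  0.4 -11.5   3. ]
2 dr [0] off [  0.4 -13.3   3.5]
2 dr [0] off [  0.4 -13.3   3.5]
```

Emit:
jog_arm(moves=[{"dr":[-6.3,0,0],"offset":[0,-1.5,0.6],"jaw":2.4},{"dr":[-12.8,0,0],"offset":[0,-3,1.2],"jaw":2.4},{"dr":[-19.2,0,0],"offset":[0,-4.6,2.7],"jaw":2.4},{"dr":[-25.6,0,0],"offset":[0.1,-6.1,5.1],"jaw":2.4},{"dr":[-32,0,0],"offset":[0.1,-8,8.1],"jaw":2.4}])

```text
time_s: 20.92
tcp_pos: [0.6213, -0.0288, 0.293]
orientation: [-0.152, -3.115, 0.336]
ft_force: [1.2, -0.5, -3.0]
finger_gap: 0.0297
gripper_force: 30.0
```

Emit:
jog_arm(moves=[{"dr":[-6.4,0,0],"offset":[0.1,-3.7,1.7],"jaw":2.4},{"dr":[-12.8,0,0],"offset":[0.2,-7.4,3.5],"jaw":2.4},{"dr":[-12.8,0,0],"offset":[0.3,-11.2,4.8],"jaw":2.4},{"dr":[-12.8,0,0],"offset":[0.5,-15,6.5],"jaw":2.4},{"dr":[-12.8,0,0],"offset":[0.6,-18.7,8.3],"jaw":2.4}])

```text
time_s: 21.33
tcp_pos: [0.5925, -0.2338, 0.2514]
orientation: [-0.164, -3.137, 0.0]
ft_force: [0.8, 0.4, -2.3]
finger_gap: 0.0296
gripper_force: 30.0
```

Emit:
jog_arm(moves=[{"dr":[0,0,0],"offset":[0.1,-4,0.9],"jaw":2.4},{"dr":[0,0,0],"offset":[0.3,-8,1.8],"jaw":2.4},{"dr":[0,0,0],"offset":[0.4,-11.5,2.8],"jaw":2.4},{"dr":[0,0,0],"offset":[0.4,-13.9,3.5],"jaw":2.4},{"dr":[0,0,0],"offset":[0.4,-13.9,3.5],"jaw":2.4}])

```text
time_s: 21.75
tcp_pos: [0.571, -0.377, 0.2132]
orientation: [-0.176, -3.13, 0.007]
ft_force: [-0.2, -0.7, -2.4]
finger_gap: 0.03
gripper_force: 30.0
```

```bash
python3 -c "
from h import *
go([.5765,-.370,.21]);lip()
for b in balls():
  if b[2]>170:print(b)
im,p=grab('side')
b,q=grab('scene');cv2.imwrite('pics/w8.png',np.hstack([cv2.resize(im[60:310,210:410],(480,600),interpolation=cv2.INTER_CUBIC)[:, :400],cv2.resize(b[130:280,80:380],(400,200),interpolation=cv2.INTER_CUBIC)[np.r_[0:200,0:200,0:200]]]))"
```

```text
t 21.8 tcp [ 0.571  -0.377   0.2132] yaw(ty) 83.6 tilt tz [-0.007 -0.004 -1.   ] F [-0.2 -0.7 -2.4] j [ 0.77  0.81 -0.53  1.35  0.43  1.1   1.64]
offset cm [-0.47  0.76  0.31]
lip [ 0.582 -0.278  0.121] back [ 0.571 -0.367  0.122]
(np.float64(-0.076), np.float64(0.005), 239, 2)
(np.float64(-0.017), np.float64(-0.025), 190, 4)
(np.float64(0.007), np.float64(-0.053), 192, 2)
(np.float64(0.04), np.float64(-0.036), 178, 14)
(np.float64(0.076), np.float64(0.034), 250, 0)
(np.float64(0.129), np.float64(-0.036), 220, 8)
(np.float64(0.131), np.float64(0.032), 216, 7)
```

View pics/w8.png

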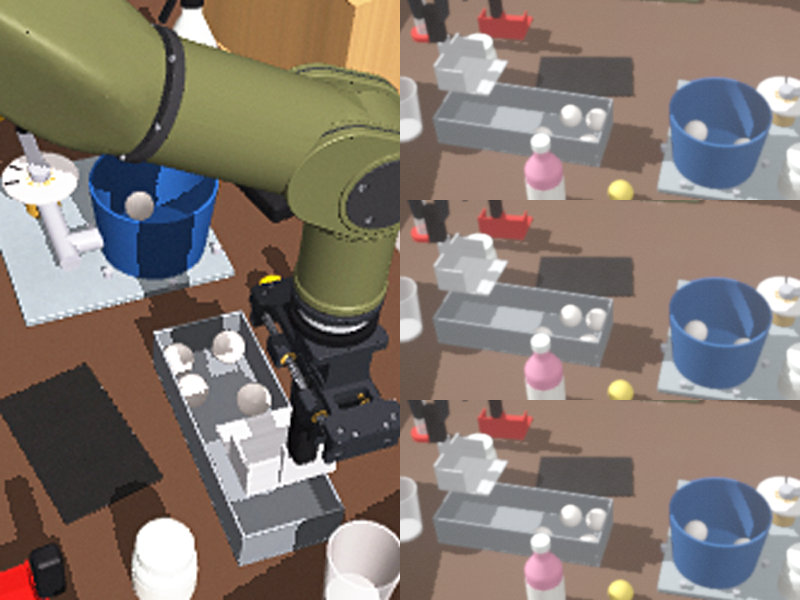

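Four balls are left in the tray, the scoop is empty, and balls are visible in the canister at (695,130) scene and (138,205) side. I start the second pass.

Emit:
jog_arm(moves=[{"dr":[0,0,0],"offset":[0,0,0],"jaw":2.4},{"dr":[0,0,0],"offset":[0,0,0],"jaw":2.4},{"dr":[0,0,0],"offset":[0,0,0],"jaw":2.4},{"dr":[0,0,0],"offset":[0,0,0],"jaw":2.4},{"dr":[0,0,0],"offset":[0,0,0],"jaw":2.4}])

```text
time_s: 22.32
tcp_pos: [0.5765, -0.3667, 0.2162]
orientation: [0.157, 3.137, 0.002]
ft_force: [0.4, -0.4, -1.5]
finger_gap: 0.0297
gripper_force: 30.0
```

```bash
python3 -c "
from h import *
go([.5765,-.370,.13]);lip()"
```

```text
t 22.3 tcp [ 0.5765 -0.3667  0.2162] yaw(ty) 84.3 tilt tz [ 0.     0.002 -1.   ] F [ 0.4 -0.4 -1.5] j [ 0.76  0.81 -0.54  1.35  0.43  1.1   1.63]
offset cm [-0.03 -0.34  8.62]
lip [ 0.587 -0.267  0.125] back [ 0.578 -0.357  0.125]
```

Emit:
jog_arm(moves=[{"dr":[0,0,0],"offset":[0,-0.3,2],"jaw":2.4},{"dr":[0,0,0],"offset":[0,-0.3,4],"jaw":2.4},{"dr":[0,0,0],"offset":[0,-0.3,6],"jaw":2.4},{"dr":[0,0,0],"offset":[0,-0.3,7.5],"jaw":2.4},{"dr":[0,0,0],"offset":[0,-0.3,8.6],"jaw":2.4}])

```text
time_s: 22.73
tcp_pos: [0.5752, -0.3697, 0.1282]
orientation: [-0.158, -3.136, -0.004]
ft_force: [-0.3, -1.0, -1.4]
finger_gap: 0.0302
gripper_force: 30.0
```

Emit:
jog_arm(moves=[{"dr":[0,0,0],"offset":[0,0,1],"jaw":2.4},{"dr":[0,0,0],"offset":[0,0,2],"jaw":2.4},{"dr":[0,0,0],"offset":[0,0,2.8],"jaw":2.4},{"dr":[0.7,0,0],"offset":[0,0,3.3],"jaw":2.4},{"dr":[0.7,0,0],"offset":[0,0,3.4],"jaw":2.4}])

```text
time_s: 23.15
tcp_pos: [0.577, -0.3703, 0.0967]
orientation: [0.159, 3.136, -0.019]
ft_force: [-0.4, -0.7, 1.9]
finger_gap: 0.0298
gripper_force: 30.0
```

Emit:
jog_arm(moves=[{"dr":[0,0,0],"offset":[0,0.5,0],"jaw":2.4},{"dr":[0,0,0],"offset":[0,1.5,0],"jaw":2.4},{"dr":[0,0,0],"offset":[0,2.5,0],"jaw":2.4},{"dr":[0,0,0],"offset":[0,3.5,0],"jaw":2.4},{"dr":[0,0,0],"offset":[0,4.5,0],"jaw":2.4}])

```text
time_s: 23.57
tcp_pos: [0.5816, -0.324, 0.0966]
orientation: [0.158, 3.136, -0.017]
ft_force: [-0.9, -2.1, 6.4]
finger_gap: 0.0298
gripper_force: 30.0
```

Emit:
jog_arm(moves=[{"dr":[0,0,0],"offset":[0,1,0],"jaw":2.4},{"dr":[0,0,0],"offset":[0,2,0],"jaw":2.4},{"dr":[0,0,0],"offset":[0,3,0],"jaw":2.4},{"dr":[0,0,0],"offset":[0,4,0],"jaw":2.4},{"dr":[0,0,0],"offset":[0,5,0],"jaw":2.4}])

```text
time_s: 23.98
tcp_pos: [0.5869, -0.2748, 0.0965]
orientation: [0.158, 3.135, -0.019]
ft_force: [0.3, -2.5, 9.8]
finger_gap: 0.0297
gripper_force: 30.0
```

Emit:
jog_arm(moves=[{"dr":[0,0,0],"offset":[0,0.7,0],"jaw":2.4},{"dr":[0,0,0],"offset":[0,1.4,0],"jaw":2.4},{"dr":[0,0,0],"offset":[0,2.1,0],"jaw":2.4},{"dr":[0,0,0],"offset":[0,2.8,0],"jaw":2.4},{"dr":[0,0,0],"offset":[0,3.5,0],"jaw":2.4}])

```text
time_s: 24.4
tcp_pos: [0.5906, -0.241, 0.0965]
orientation: [0.159, 3.134, -0.02]
ft_force: [-1.6, -4.1, 10.6]
finger_gap: 0.0299
gripper_force: 30.1
```

```bash
python3 -c "
from h import *
go(C-.01*U if 0 else None);lip();s=manip.state()['tcp_pos'][:2]-C;print('tray handle x,y',s@U,s@V)
for b in balls():
  if b[2]>170:print(b)"
```

```text
t 24.4 tcp [ 0.5906 -0.241   0.0965] yaw(ty) 84.2 tilt tz [ 0.002 -0.013 -1.   ] F [-1.6 -4.1 10.6] j [ 0.55  0.88 -0.45  1.62  0.52  0.76  1.33]
lip [ 0.601 -0.143  0.004] back [ 0.592 -0.232  0.005]
tray handle x,y -0.01644995997910984 -0.0012257533351908872
(np.float64(-0.041), np.float64(0.029), 188, 10)
(np.float64(0.007), np.float64(0.031), 235, 2)
(np.float64(0.045), np.float64(0.016), 185, 4)
(np.float64(0.087), np.float64(0.037), 244, 0)
(np.float64(0.129), np.float64(0.033), 231, 4)
```

Emit:
jog_arm(moves=[{"dr":[0,0,0],"offset":[0,0.6,0],"jaw":2.4},{"dr":[0,0,0],"offset":[0,1.2,0],"jaw":2.4},{"dr":[0,0,0],"offset":[0,1.8,0],"jaw":2.4},{"dr":[0,0,0],"offset":[0,2.4,0],"jaw":2.4},{"dr":[0,0,0],"offset":[0,3,0],"jaw":2.4}])

```text
time_s: 24.87
tcp_pos: [0.5938, -0.2113, 0.0965]
orientation: [0.159, 3.134, -0.021]
ft_force: [-0.1, -4.4, 13.3]
finger_gap: 0.0299
gripper_force: 30.1
```

Emit:
jog_arm(moves=[{"dr":[0,0,0],"offset":[0,0.5,0],"jaw":2.4},{"dr":[0,0,0],"offset":[0,1,0],"jaw":2.4},{"dr":[0,0,0],"offset":[0,1.5,0],"jaw":2.4},{"dr":[0,0,0],"offset":[0,1.8,0],"jaw":2.4},{"dr":[0,0,0],"offset":[0,2,0],"jaw":2.4}])

```text
time_s: 25.28
tcp_pos: [0.596, -0.1913, 0.0965]
orientation: [0.159, 3.134, -0.02]
ft_force: [-1.5, -5.1, 13.2]
finger_gap: 0.0298
gripper_force: 30.1
```

```bash
python3 -c "
from h import *
go(None);lip();s=manip.state()['tcp_pos'][:2]-C;print('tray handle x,y',s@U,s@V)
for b in balls():
  if b[2]>170:print(b)"
```

```text
t 25.3 tcp [ 0.596  -0.1913  0.0965] yaw(ty) 84.2 tilt tz [ 0.003 -0.013 -1.   ] F [-1.5 -5.1 13.2] j [ 0.47  0.86 -0.43  1.66  0.52  0.73  1.25]
lip [ 0.606 -0.093  0.004] back [ 0.597 -0.183  0.005]
tray handle x,y 0.03354656598753277 -0.0016111927941229796
(np.float64(0.049), np.float64(0.027), 233, 2)
(np.float64(0.09), np.float64(0.02), 235, 3)
(np.float64(0.132), np.float64(0.03), 254, 0)
```

Emit:
jog_arm(moves=[{"dr":[0,0,0],"offset":[0,0.3,0],"jaw":2.4},{"dr":[0,0,0],"offset":[0,0.6,0],"jaw":2.4},{"dr":[0,0,0],"offset":[0,0.9,0],"jaw":2.4},{"dr":[0,0,0],"offset":[0,1.2,0],"jaw":2.4},{"dr":[0,0,0],"offset":[0,1.4,0],"jaw":2.4}])

```text
time_s: 25.75
tcp_pos: [0.5975, -0.1777, 0.0965]
orientation: [0.159, 3.133, -0.021]
ft_force: [-1.0, -5.8, 14.7]
finger_gap: 0.0295
gripper_force: 30.1
```

```bash
python3 -c "
from h import *
go(None);lip();s=manip.state()['tcp_pos'][:2]-C;print('tray handle x,y',s@U,s@V)
for b in balls():
  if b[2]>170:print(b)"
```

```text
t 25.8 tcp [ 0.5975 -0.1777  0.0965] yaw(ty) 84.2 tilt tz [ 0.004 -0.013 -1.   ] F [-1.  -5.8 14.7] j [ 0.44  0.86 -0.43  1.67  0.52  0.73  1.22]
lip [ 0.608 -0.079  0.004] back [ 0.599 -0.169  0.005]
tray handle x,y 0.047184886234398885 -0.001734379546875389
(np.float64(-0.061), np.float64(-0.027), 188, 8)
(np.float64(0.066), np.float64(0.043), 202, 3)
(np.float64(0.07), np.float64(0.008), 209, 2)
(np.float64(0.133), np.float64(0.034), 253, 0)
```

Emit:
jog_arm(moves=[{"dr":[-4,0,0],"offset":[0,-0.7,0],"jaw":2.4},{"dr":[-8,0,0],"offset":[0,-1.3,0.1],"jaw":2.4},{"dr":[-12,0,0],"offset":[0,-1.85,0.2],"jaw":2.4},{"dr":[-16,0,0],"offset":[0,-2.3,0.4],"jaw":2.4},{"dr":[-20,0,0],"offset":[0,-2.8,0.5],"jaw":2.4}])

```text
time_s: 26.22
tcp_pos: [0.5926, -0.2042, 0.0893]
orientation: [0.153, 3.075, 0.53]
ft_force: [0.6, -0.2, -5.4]
finger_gap: 0.0295
gripper_force: 30.0
```

Emit:
jog_arm(moves=[{"dr":[0,0,0],"offset":[0,-0.5,0],"jaw":2.4},{"dr":[0,0,0],"offset":[0,-1,0],"jaw":2.4},{"dr":[0,0,0],"offset":[0,-1,-0.5],"jaw":2.4},{"dr":[0,0,0],"offset":[0,-1,-1],"jaw":2.4},{"dr":[0,0,0],"offset":[0,-1,-1.5],"jaw":2.4}])

```text
time_s: 26.63
tcp_pos: [0.5909, -0.2186, 0.0998]
orientation: [0.153, 3.078, 0.524]
ft_force: [-0.1, -0.7, -4.6]
finger_gap: 0.0296
gripper_force: 29.9
```

Emit:
jog_arm(moves=[{"dr":[0,0,0],"offset":[0,0,0],"jaw":2.4},{"dr":[0,0,0],"offset":[0,0,0],"jaw":2.4},{"dr":[0,0,0],"offset":[0,0,0],"jaw":2.4},{"dr":[0,0,0],"offset":[0,0,0],"jaw":2.4},{"dr":[0,0,0],"offset":[0,0,0],"jaw":2.4}])

```text
time_s: 27.05
tcp_pos: [0.591, -0.2191, 0.0997]
orientation: [0.155, 3.077, 0.526]
ft_force: [0.5, 0.4, -3.8]
finger_gap: 0.0299
gripper_force: 29.9
```

```bash
python3 -c "
from h import *
go(None);lip();weigh()"
```

```text
t 27.1 tcp [ 0.591  -0.2191  0.0997] yaw(ty) 84.2 tilt tz [ 0.033  0.33  -0.943] F [ 0.5  0.4 -3.8] j [ 0.8   0.99 -0.71  1.5   0.32  0.89  1.6 ]
lip [ 0.604 -0.095  0.047] back [ 0.595 -0.18   0.017]
Fz [-4.04 -4.82 -4.11 -4.48 -4.  ] -4.29 balls~ 4.3
```

All four remaining balls are in by weight. Lift, then carry.

Emit:
jog_arm(moves=[{"dr":[0,0,0],"offset":[0,0.3,-0.9],"jaw":2.4},{"dr":[0,0,0],"offset":[0,0.8,-2.3],"jaw":2.4},{"dr":[0,0,0],"offset":[0,1.3,-3.8],"jaw":2.4},{"dr":[0,0,0],"offset":[0,1.8,-5.2],"jaw":2.4},{"dr":[0,0,0],"offset":[0,2.3,-6.6],"jaw":2.4}])

```text
time_s: 27.72
tcp_pos: [0.5916, -0.2193, 0.1724]
orientation: [0.155, 3.075, 0.525]
ft_force: [0.3, -0.6, -4.4]
finger_gap: 0.0297
gripper_force: 29.9
```

Emit:
jog_arm(moves=[{"dr":[0,0,0],"offset":[0,0.5,-1.5],"jaw":2.4},{"dr":[0,0,0],"offset":[0,1.1,-3],"jaw":2.4},{"dr":[0,0,0],"offset":[0,1.6,-4.5],"jaw":2.4},{"dr":[0,0,0],"offset":[0,2,-5.6],"jaw":2.4},{"dr":[0,0,0],"offset":[0,2.1,-6],"jaw":2.4}])

```text
time_s: 28.13
tcp_pos: [0.5926, -0.2192, 0.237]
orientation: [0.154, 3.072, 0.524]
ft_force: [0.1, 0.3, -3.8]
finger_gap: 0.0299
gripper_force: 29.9
```

Emit:
jog_arm(moves=[{"dr":[0,0,0],"offset":[0,0.5,0.1],"jaw":2.4},{"dr":[0,0,0],"offset":[-0.1,2,0.5],"jaw":2.4},{"dr":[0,0,0],"offset":[-0.2,4.2,1],"jaw":2.4},{"dr":[0,0,0],"offset":[-0.4,6.4,1.5],"jaw":2.4},{"dr":[0,0,0],"offset":[-0.5,8.6,2],"jaw":2.4}])

```text
time_s: 28.55
tcp_pos: [0.6043, -0.1299, 0.2423]
orientation: [0.155, 3.078, 0.529]
ft_force: [0.2, -0.1, -4.6]
finger_gap: 0.0296
gripper_force: 29.9
```

Emit:
jog_arm(moves=[{"dr":[0,0,0],"offset":[-0.1,2.2,0.5],"jaw":2.4},{"dr":[0,0,0],"offset":[-0.3,4.4,1],"jaw":2.4},{"dr":[0,0,0],"offset":[-0.4,6.3,1.5],"jaw":2.4},{"dr":[0,0,0],"offset":[-0.5,7.9,1.9],"jaw":2.4},{"dr":[0,0,0],"offset":[-0.6,8.9,2.1],"jaw":2.4}])

```text
time_s: 28.97
tcp_pos: [0.6188, -0.0381, 0.2526]
orientation: [0.149, 3.079, 0.531]
ft_force: [-0.5, 1.1, -4.1]
finger_gap: 0.0295
gripper_force: 29.9
```

Emit:
jog_arm(moves=[{"dr":[0,0,0],"offset":[0,0,0],"jaw":2.4},{"dr":[0,0,0],"offset":[0,0,0],"jaw":2.4},{"dr":[0,0,0],"offset":[0,0,0],"jaw":2.4},{"dr":[0,0,0],"offset":[0,0,0],"jaw":2.4},{"dr":[0,0,0],"offset":[0,0,0],"jaw":2.4}])

```text
time_s: 29.38
tcp_pos: [0.6201, -0.0446, 0.2524]
orientation: [0.16, 3.076, 0.525]
ft_force: [0.5, -0.4, -4.4]
finger_gap: 0.0299
gripper_force: 29.9
```

```bash
python3 -c "
from h import *
go([.6204,-.0428,.25]);lip();weigh()
print([b for b in balls() if b[2]>200])"
```

```text
t 29.4 tcp [ 0.6201 -0.0446  0.2524] yaw(ty) 84.1 tilt tz [ 0.034  0.33  -0.943] F [ 0.5 -0.4 -4.4] j [ 0.58  0.76 -0.77  1.51  0.2   0.99  1.35]
offset cm [-0.01  0.09  0.29]
lip [0.633 0.079 0.199] back [ 0.624 -0.005  0.17 ]
Fz [-5.7  -3.69 -3.3  -4.56 -4.76] -4.4 balls~ 4.5
[]h.py:29: RuntimeWarning: Mean of empty slice.
  m=im[int(v/3)-3:int(v/3)+4,int(u/3)-3:int(u/3)+4].reshape(-1,3).mean(0)
  ret = um.true_divide(
```

Same pour.

Emit:
jog_arm(moves=[{"dr":[6.4,0,0],"offset":[0,1.1,-0.6],"jaw":2.4},{"dr":[12.8,0,0],"offset":[0,2.2,-1.1],"jaw":2.4},{"dr":[19.2,0,0],"offset":[0,3.4,-1.4],"jaw":2.4},{"dr":[25.6,0,0],"offset":[0,4.7,-1.6],"jaw":2.4},{"dr":[32,0,0],"offset":[0,6.1,-1.7],"jaw":2.4}])

```text
time_s: 30.1
tcp_pos: [0.6261, 0.0099, 0.2912]
orientation: [-0.16, -3.11, 0.348]
ft_force: [-0.1, 0.1, -6.0]
finger_gap: 0.0296
gripper_force: 30.0
```

Emit:
jog_arm(moves=[{"dr":[6.4,0,0],"offset":[0,1.2,-0.7],"jaw":2.4},{"dr":[12.8,0,0],"offset":[0,2.6,-1.2],"jaw":2.4},{"dr":[19.2,0,0],"offset":[0,4,-1.6],"jaw":2.4},{"dr":[25.6,0,0],"offset":[0,5.5,-1.9],"jaw":2.4},{"dr":[32,0,0],"offset":[0,7.1,-2],"jaw":2.4}])

```text
time_s: 30.52
tcp_pos: [0.6333, 0.0856, 0.2943]
orientation: [-0.145, -2.872, 1.176]
ft_force: [0.4, -0.1, -2.0]
finger_gap: 0.0298
gripper_force: 30.0
```

Emit:
jog_arm(moves=[{"dr":[0,0,0],"offset":[0,0,0],"jaw":2.4},{"dr":[0,0,0],"offset":[0,0,0],"jaw":2.4},{"dr":[0,0,0],"offset":[0,0,0],"jaw":2.4},{"dr":[0,0,0],"offset":[0,0,0],"jaw":2.4},{"dr":[0,0,0],"offset":[0,0,0],"jaw":2.4}])

```text
time_s: 30.93
tcp_pos: [0.6334, 0.0801, 0.2947]
orientation: [-0.151, -2.87, 1.174]
ft_force: [-0.1, -0.7, -2.0]
finger_gap: 0.0297
gripper_force: 30.0
```

```bash
python3 -c "
from h import *
go(None);lip();weigh(5)
# mat: back to standing, TCP over mat
A=[-44.8,-38.5,-32,-25.6,-19.2,-12.8]+[-6.4]+[0]*9
s=[0,0,0,.02,.06,.12,.2,.3,.41,.52,.63,.74,.85,.95,1,1]
z=[.157,.165,.175,.18,.18,.18,.18]+[.18]*9
a=np.array([.635,.087]);b=np.array([.408,-.1924])+.1*U
plan(A,[(*(a+(b-a)*q),w) for q,w in zip(s,z)])"
```

```text
t 30.9 tcp [0.6334 0.0801 0.2947] yaw(ty) 83.9 tilt tz [-0.071 -0.697 -0.713] F [-0.1 -0.7 -2. ] j [-0.4   0.88 -0.27  1.19  0.75  1.69  0.68]
lip [0.635 0.087 0.159] back [0.628 0.023 0.223]
Fz [-2.28 -2.19 -2.46 -2.44 -2.36] -2.35 balls~ 1.0
0 dr [-6.3] off [-0.  -1.5  0.6]
0 dr [-12.8] off [ 0.  -3.   1.2]
0 dr [-19.2] off [ 0.4 -4.4  2.4]
0 dr [-25.6] off [ 1.2 -5.4  4.4]
0 dr [-32.] off [ 2.4 -6.7  6.8]
1 dr [-6.4] off [ 1.6 -2.5  1.5]
1 dr [-12.8] off [ 3.6 -5.3  3.2]
1 dr [-12.8] off [ 5.7 -7.5  3.7]
1 dr [-12.8] off [ 7.9 -9.6  4.2]
1 dr [-12.8] off [ 10.1 -11.8   4.7]
2 dr [0] off [ 2.2 -2.2  0. ]
2 dr [0] off [ 4.3 -4.4  0. ]
2 dr [0] off [ 6.3 -6.4  0. ]
2 dr [0] off [ 7.3 -7.4  0. ]
2 dr [0] off [ 7.3 -7.4  0. ]
```

Emit:
jog_arm(moves=[{"dr":[-6.3,0,0],"offset":[0,-1.5,0.6],"jaw":2.4},{"dr":[-12.8,0,0],"offset":[0,-3,1.2],"jaw":2.4},{"dr":[-19.2,0,0],"offset":[0.4,-4.4,2.4],"jaw":2.4},{"dr":[-25.6,0,0],"offset":[1.2,-5.4,4.4],"jaw":2.4},{"dr":[-32,0,0],"offset":[2.4,-6.7,6.8],"jaw":2.4}])

```text
time_s: 31.6
tcp_pos: [0.6005, -0.0099, 0.2935]
orientation: [-0.156, -3.115, 0.335]
ft_force: [0.3, -1.5, -3.3]
finger_gap: 0.03
gripper_force: 30.0
```

Emit:
jog_arm(moves=[{"dr":[-6.4,0,0],"offset":[1.6,-2.5,1.5],"jaw":2.4},{"dr":[-12.8,0,0],"offset":[3.6,-5.3,3.2],"jaw":2.4},{"dr":[-12.8,0,0],"offset":[5.7,-7.5,3.7],"jaw":2.4},{"dr":[-12.8,0,0],"offset":[7.9,-9.6,4.2],"jaw":2.4},{"dr":[-12.8,0,0],"offset":[10.1,-11.8,4.7],"jaw":2.4}])

```text
time_s: 32.02
tcp_pos: [0.4838, -0.1282, 0.2717]
orientation: [-0.164, -3.136, -0.003]
ft_force: [0.7, 0.2, -1.8]
finger_gap: 0.0301
gripper_force: 30.0
```

Emit:
jog_arm(moves=[{"dr":[0,0,0],"offset":[2.2,-2.2,0],"jaw":2.4},{"dr":[0,0,0],"offset":[4.3,-4.4,0],"jaw":2.4},{"dr":[0,0,0],"offset":[6.3,-6.4,0],"jaw":2.4},{"dr":[0,0,0],"offset":[7.3,-7.4,0],"jaw":2.4},{"dr":[0,0,0],"offset":[7.3,-7.4,0],"jaw":2.4}])

```text
time_s: 32.43
tcp_pos: [0.4019, -0.195, 0.2713]
orientation: [-0.168, -3.133, -0.0]
ft_force: [-0.3, 0.4, -2.2]
finger_gap: 0.0296
gripper_force: 30.0
```

Emit:
jog_arm(moves=[{"dr":[0,0,0],"offset":[0,0,0],"jaw":2.4},{"dr":[0,0,0],"offset":[0,0,0],"jaw":2.4},{"dr":[0,0,0],"offset":[0,0,0],"jaw":2.4},{"dr":[0,0,0],"offset":[0,0,0],"jaw":2.4},{"dr":[0,0,0],"offset":[0,0,0],"jaw":2.4}])

```text
time_s: 32.85
tcp_pos: [0.4068, -0.1907, 0.2715]
orientation: [0.156, 3.137, 0.006]
ft_force: [-0.1, 0.6, -2.4]
finger_gap: 0.0298
gripper_force: 30.0
```

```bash
python3 -c "
from h import *
go([.408,-.1924,.0985]);lip();weigh(5)
im,p=grab('side')
b,q=grab('scene');cv2.imwrite('pics/w9.png',np.hstack([cv2.resize(im[80:305,180:405],(400,400),interpolation=cv2.INTER_CUBIC),cv2.resize(b[110:335,180:405],(400,400),interpolation=cv2.INTER_CUBIC)]))"
```

```text
t 32.9 tcp [ 0.4068 -0.1907  0.2715] yaw(ty) 84.3 tilt tz [ 0.001  0.004 -1.   ] F [-0.1  0.6 -2.4] j [ 0.77  0.43 -0.63  1.97  0.33  0.84  1.43]
offset cm [-0.13 -0.22 17.3 ]
lip [ 0.417 -0.091  0.18 ] back [ 0.408 -0.18   0.18 ]
Fz [-1.61 -2.68 -1.42 -1.46 -1.74] -1.78 balls~ 0.0
```

View pics/w9.png

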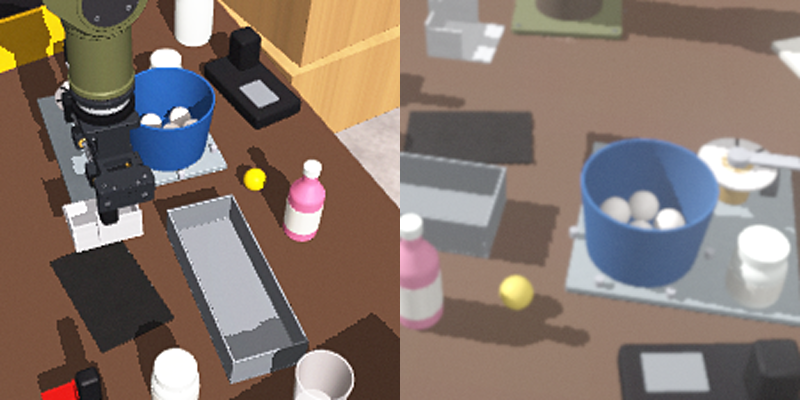

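The tray is empty, the balls lie in the canister, and the scoop is empty. I set the scoop down on the mat.

Emit:
jog_arm(moves=[{"dr":[0,0,0],"offset":[-0.1,-0.2,3.5],"jaw":2.4},{"dr":[0,0,0],"offset":[-0.1,-0.2,7],"jaw":2.4},{"dr":[0,0,0],"offset":[-0.1,-0.2,10],"jaw":2.4},{"dr":[0,0,0],"offset":[-0.1,-0.2,13],"jaw":2.4},{"dr":[0,0,0],"offset":[-0.1,-0.2,15],"jaw":2.4}])

```text
time_s: 33.62
tcp_pos: [0.4062, -0.1927, 0.1193]
orientation: [-0.159, -3.136, -0.007]
ft_force: [1.2, -0.4, -1.6]
finger_gap: 0.0296
gripper_force: 30.0
```

Emit:
jog_arm(moves=[{"dr":[0,0,0],"offset":[0,0,1],"jaw":2.4},{"dr":[0,0,0],"offset":[0,0,1.8],"jaw":2.4},{"dr":[0,0,0],"offset":[0,0,2.2],"jaw":2.4},{"dr":[0,0,0],"offset":[0,0,2.5],"jaw":2.4},{"dr":[0,0,0],"offset":[0,0,2.5],"jaw":2.4}])

```text
time_s: 34.03
tcp_pos: [0.4091, -0.1932, 0.0974]
orientation: [0.159, 3.133, 0.004]
ft_force: [0.4, 0.3, 1.9]
finger_gap: 0.0298
gripper_force: 30.0
```

Emit:
jog_arm(moves=[{"dr":[0,0,0],"offset":[0,0,0],"jaw":2.4},{"dr":[0,0,0],"offset":[0,0,0],"jaw":2.4},{"dr":[0,0,0],"offset":[0,0,0],"jaw":2.4},{"dr":[0,0,0],"offset":[0,0,0],"jaw":2.4},{"dr":[0,0,0],"offset":[0,0,0],"jaw":2.4}])

```text
time_s: 34.45
tcp_pos: [0.409, -0.1933, 0.0974]
orientation: [0.159, 3.133, 0.005]
ft_force: [3.0, -1.7, 6.0]
finger_gap: 0.0302
gripper_force: 30.0
```

```bash
python3 -c "
from h import *
go([.408,-.1924,.0954]);lip()"
```

```text
t 34.5 tcp [ 0.409  -0.1933  0.0974] yaw(ty) 84.2 tilt tz [ 0.004  0.003 -1.   ] F [ 3.  -1.7  6. ] j [ 0.56  0.7  -0.35  2.17  0.66  0.36  1.14]
offset cm [0.11 0.08 0.2 ]
lip [ 0.419 -0.094  0.006] back [ 0.41  -0.183  0.006]
```

Emit:
jog_arm(moves=[{"dr":[0,0,0],"offset":[0,0,0],"jaw":3.5},{"dr":[0,0,0],"offset":[0,0,0],"jaw":5},{"dr":[0,0,0],"offset":[0,0,0],"jaw":6},{"dr":[0,0,0],"offset":[0,0,0],"jaw":6},{"dr":[0,0,0],"offset":[0,0,0],"jaw":6}])

```text
time_s: 34.87
tcp_pos: [0.4066, -0.1929, 0.0963]
orientation: [-0.159, -3.137, -0.006]
ft_force: [-0.1, -0.5, -0.4]
finger_gap: 0.0587
gripper_force: 0.0
```

Emit:
jog_arm(moves=[{"dr":[0,0,0],"offset":[0,0,-2],"jaw":6},{"dr":[0,0,0],"offset":[0,0,-5],"jaw":6},{"dr":[0,0,0],"offset":[0,0,-9],"jaw":6},{"dr":[0,0,0],"offset":[0,0,-13],"jaw":6},{"dr":[0,0,0],"offset":[0,0,-16],"jaw":6}])

```text
time_s: 35.28
tcp_pos: [0.4071, -0.1931, 0.2591]
orientation: [0.158, 3.136, 0.006]
ft_force: [1.8, -0.5, -0.3]
finger_gap: 0.0599
gripper_force: 0.0
```

Emit:
jog_arm(moves=[{"dr":[0,0,7],"offset":[0,4,0],"jaw":6},{"dr":[0,0,14],"offset":[-0.5,8,0],"jaw":6},{"dr":[0,0,21],"offset":[-1,12,0],"jaw":6},{"dr":[0,0,28],"offset":[-1.5,16,0],"jaw":6},{"dr":[0,0,35],"offset":[-2,20,0],"jaw":6}])

```text
time_s: 35.7
tcp_pos: [0.4454, -0.0016, 0.2571]
orientation: [-1.071, -2.952, -0.005]
ft_force: [0.8, -0.6, 0.3]
finger_gap: 0.0602
gripper_force: 0.0
```

Emit:
jog_arm(moves=[{"dr":[0,0,7],"offset":[0,0,0],"jaw":6},{"dr":[0,0,14],"offset":[0,0,0],"jaw":6},{"dr":[0,0,21],"offset":[0,0,0],"jaw":6},{"dr":[0,0,28],"offset":[0,0,0],"jaw":6},{"dr":[0,0,28],"offset":[0,0,0],"jaw":6}])

```text
time_s: 36.12
tcp_pos: [0.4453, -0.0027, 0.257]
orientation: [-1.747, -2.609, -0.004]
ft_force: [-0.1, 0.3, -0.0]
finger_gap: 0.0602
gripper_force: 0.0
```

```bash
python3 -c "
from h import *
go([.5296,.3545,.25])
go([.5,.20,.25])"
```

```text
t 36.1 tcp [ 0.4453 -0.0027  0.257 ] yaw(ty) 22.4 tilt tz [-0.     0.003 -1.   ] F [-0.1  0.3 -0. ] j [ 0.13  0.4  -0.33  2.02  0.18  0.75  0.09]
offset cm [29.82 21.4   0.81]
t 36.1 tcp [ 0.4453 -0.0027  0.257 ] yaw(ty) 22.4 tilt tz [-0.     0.003 -1.   ] F [-0.1  0.3 -0. ] j [ 0.13  0.4  -0.33  2.02  0.18  0.75  0.09]
offset cm [16.66 12.77  0.76]
```

Emit:
jog_arm(moves=[{"dr":[0,0,0],"offset":[3,2.1,0],"jaw":6},{"dr":[0,0,0],"offset":[6,4.3,0],"jaw":6},{"dr":[0,0,0],"offset":[9,6.4,0],"jaw":6},{"dr":[0,0,0],"offset":[12,8.6,0],"jaw":6},{"dr":[0,0,0],"offset":[15,10.7,0],"jaw":6}])

```text
time_s: 36.53
tcp_pos: [0.4871, 0.1781, 0.2577]
orientation: [-1.739, -2.614, -0.004]
ft_force: [0.6, 0.1, 0.2]
finger_gap: 0.0602
gripper_force: 0.0
```

Emit:
jog_arm(moves=[{"dr":[0,0,0],"offset":[3,2.1,0],"jaw":6},{"dr":[0,0,0],"offset":[6,4.3,0],"jaw":6},{"dr":[0,0,0],"offset":[9,6.4,0],"jaw":6},{"dr":[0,0,0],"offset":[12,8.6,0],"jaw":6},{"dr":[0,0,0],"offset":[14.8,10.7,0],"jaw":6}])

```text
time_s: 36.95
tcp_pos: [0.5289, 0.3562, 0.2581]
orientation: [-1.738, -2.614, -0.004]
ft_force: [-0.1, -0.4, 0.4]
finger_gap: 0.0601
gripper_force: 0.0
```

Emit:
jog_arm(moves=[{"dr":[0,0,0],"offset":[0,0,3],"jaw":6},{"dr":[0,0,0],"offset":[0,0,6],"jaw":6},{"dr":[0,0,0],"offset":[0,0,9],"jaw":6},{"dr":[0,0,0],"offset":[0,0,9],"jaw":6},{"dr":[0,0,0],"offset":[0,0,9],"jaw":6}])

```text
time_s: 37.37
tcp_pos: [0.5283, 0.3537, 0.1672]
orientation: [-1.74, -2.612, 0.001]
ft_force: [0.4, -0.0, 0.7]
finger_gap: 0.0599
gripper_force: 0.0
```

```bash
python3 -c "
from h import *
go([.5296,.3545,.105])
im,p=grab('scene')
g=im.astype(int).max(2);
u,v=proj(p,[.5296,.3545,.114]).astype(int);print(u,v)"
```

```text
t 37.4 tcp [0.5283 0.3537 0.1672] yaw(ty) 22.6 tilt tz [-0.003  0.001 -1.   ] F [ 0.4 -0.   0.7] j [-0.51  0.76 -0.27  1.57  0.25  0.84 -0.49]
offset cm [0.01 0.17 6.22]
411 193
```

Emit:
jog_arm(moves=[{"dr":[0,0,0],"offset":[0,0.1,3],"jaw":6},{"dr":[0,0,0],"offset":[0,0.1,6.2],"jaw":6},{"dr":[0,0,0],"offset":[0,0.1,6.2],"jaw":6},{"dr":[0,0,0],"offset":[0,0.1,6.2],"jaw":4},{"dr":[0,0,0],"offset":[0,0.1,6.2],"jaw":1.8}])

```text
time_s: 37.83
tcp_pos: [0.5317, 0.3565, 0.1092]
orientation: [-1.744, -2.612, -0.011]
ft_force: [0.9, -0.6, 0.9]
finger_gap: 0.0491
gripper_force: 0.0
```

Emit:
jog_arm(moves=[{"dr":[0,0,0],"offset":[0,0,0],"jaw":1.8},{"dr":[0,0,0],"offset":[0,0,0],"jaw":1.8},{"dr":[0,0,0],"offset":[0,0,0],"jaw":1.8},{"dr":[0,0,0],"offset":[0,0,0],"jaw":1.8},{"dr":[0,0,0],"offset":[0,0,0],"jaw":1.8}])

```text
time_s: 38.25
tcp_pos: [0.5288, 0.355, 0.1074]
orientation: [-1.743, -2.611, -0.002]
ft_force: [-4.1, -1.4, 6.6]
finger_gap: 0.0217
gripper_force: 30.0
```

```bash
python3 -c "
from h import *
go([.5296,.3545,.105]);s=manip.state();print(s['finger_gap'],s['gripper_force'])"
```

```text
t 38.2 tcp [0.5288 0.355  0.1074] yaw(ty) 22.6 tilt tz [-0.002  0.002 -1.   ] F [-4.1 -1.4  6.6] j [-0.53  0.84 -0.25  1.61  0.28  0.72 -0.51]
offset cm [-0.07  0.05  0.24]
0.021684539582369614 30.00207155942917
```

The chord width (21.7 mm) puts the knob about 5 mm further in +y, which agrees with the earlier grip. I re-centre.

Emit:
jog_arm(moves=[{"dr":[0,0,0],"offset":[0,0,0],"jaw":3.2},{"dr":[0,0,0],"offset":[0,0,0],"jaw":3.2},{"dr":[0,0,0],"offset":[0.5,0,0],"jaw":3.2},{"dr":[0,0,0],"offset":[0.5,0,0],"jaw":3.2},{"dr":[0,0,0],"offset":[0.5,0,0],"jaw":3.2}])

```text
time_s: 38.67
tcp_pos: [0.5281, 0.3607, 0.1065]
orientation: [-1.743, -2.612, -0.006]
ft_force: [0.4, 0.7, -0.2]
finger_gap: 0.0324
gripper_force: 0.0
```

Emit:
jog_arm(moves=[{"dr":[0,0,0],"offset":[0,0,0],"jaw":1.8},{"dr":[0,0,0],"offset":[0,0,0],"jaw":1.8},{"dr":[0,0,0],"offset":[0,0,0],"jaw":1.8},{"dr":[0,0,0],"offset":[0,0,0],"jaw":1.8},{"dr":[0,0,0],"offset":[0,0,0],"jaw":1.8}])

```text
time_s: 39.08
tcp_pos: [0.527, 0.3595, 0.1062]
orientation: [-1.743, -2.61, -0.001]
ft_force: [-4.4, -1.8, 3.6]
finger_gap: 0.022
gripper_force: 30.0
```

```bash
python3 -c "
from h import *
go(None);s=manip.state();print(s['finger_gap'],s['gripper_force'])"
```

```text
t 39.1 tcp [0.527  0.3595 0.1062] yaw(ty) 22.5 tilt tz [-0.002  0.002 -1.   ] F [-4.4 -1.8  3.6] j [-0.53  0.84 -0.25  1.61  0.28  0.72 -0.52]
0.02204735189523362 30.00028967857361
```

Emit:
jog_arm(moves=[{"dr":[0,0,-3],"offset":[0.6,-1.4,0],"jaw":1.8},{"dr":[0,0,-6],"offset":[1,-2.8,0],"jaw":1.8},{"dr":[0,0,-10],"offset":[1.1,-4.3,0],"jaw":1.8},{"dr":[0,0,-13],"offset":[1,-5.8,0],"jaw":1.8},{"dr":[0,0,-16.6],"offset":[0.6,-7.2,0],"jaw":1.8}])

```text
time_s: 39.5
tcp_pos: [0.4603, 0.3456, 0.1066]
orientation: [-1.337, -2.84, -0.028]
ft_force: [0.6, 12.8, -11.2]
finger_gap: 0.0205
gripper_force: 30.0
```

Emit:
jog_arm(moves=[{"dr":[0,0,0],"offset":[0,0,0],"jaw":1.8},{"dr":[0,0,0],"offset":[0,0,0],"jaw":1.8},{"dr":[0,0,0],"offset":[0,0,0],"jaw":1.8},{"dr":[0,0,0],"offset":[0,0,0],"jaw":1.8},{"dr":[0,0,0],"offset":[0,0,0],"jaw":1.8}])

```text
time_s: 39.92
tcp_pos: [0.4574, 0.3445, 0.1064]
orientation: [-1.339, -2.835, -0.019]
ft_force: [-6.1, 8.5, -4.2]
finger_gap: 0.0207
gripper_force: 30.3
```

```bash
python3 -c "
from h import *
go([.46,.3336,.1062]);s=manip.state();print(s['finger_gap'])
d=s['tcp_pos'][:2]-[.520,.260];print(np.degrees(np.arctan2(d[1],d[0]))-84.2,np.hypot(*d))"
```

```text
t 39.9 tcp [0.4574 0.3445 0.1064] yaw(ty) 39.4 tilt tz [-0.001  0.013 -1.   ] F [-6.1  8.5 -4.2] j [-0.54  0.78 -0.31  1.82  0.38  0.59 -0.39]
offset cm [-1.01 -0.49  0.  ]
0.02066844478980986
42.34636262301359 0.10519597003520913
```

Geometry gives q≈42°. I release, back off and measure with a model fit in the wrist image.

Emit:
jog_arm(moves=[{"dr":[0,0,0],"offset":[0,0,0],"jaw":5},{"dr":[0,0,0],"offset":[0,0,0],"jaw":5},{"dr":[0,0,0],"offset":[0,0,0],"jaw":5},{"dr":[0,0,0],"offset":[0,0,-3],"jaw":5},{"dr":[0,0,0],"offset":[0,0,-6],"jaw":5}])

```text
time_s: 40.33
tcp_pos: [0.4596, 0.336, 0.1657]
orientation: [-1.35, -2.835, 0.0]
ft_force: [1.1, 0.3, -0.3]
finger_gap: 0.0496
gripper_force: 0.0
```

Emit:
jog_arm(moves=[{"dr":[0,0,6],"offset":[-3,0,-2],"jaw":5},{"dr":[0,0,12],"offset":[-6,0,-4],"jaw":5},{"dr":[0,0,18],"offset":[-9,0,-6],"jaw":5},{"dr":[0,0,24],"offset":[-12,0,-8],"jaw":5},{"dr":[0,0,24],"offset":[-14,0,-8],"jaw":5}])

```text
time_s: 40.75
tcp_pos: [0.5531, 0.2256, 0.2504]
orientation: [1.919, 2.481, 0.015]
ft_force: [-0.3, 0.5, -1.0]
finger_gap: 0.05
gripper_force: 0.0
```

Emit:
jog_arm(moves=[{"dr":[0,0,0],"offset":[0,0,0],"jaw":5},{"dr":[0,0,0],"offset":[0,0,0],"jaw":5},{"dr":[0,0,0],"offset":[0,0,0],"jaw":5},{"dr":[0,0,0],"offset":[0,0,0],"jaw":5},{"dr":[0,0,0],"offset":[0,0,0],"jaw":5}])

```text
time_s: 41.17
tcp_pos: [0.5467, 0.2301, 0.2456]
orientation: [-1.905, -2.495, -0.004]
ft_force: [-0.1, -0.1, -0.3]
finger_gap: 0.05
gripper_force: 0.0
```

```bash
cat > knob.py <<'E'
from h import *
from scipy.optimize import minimize
import pickle,sys
def hull(p,x,y):
    a=np.linspace(0,2*np.pi,24)
    pts=np.array([proj(p,[x+.012*np.cos(t),y+.012*np.sin(t),z]) for z in(.089,.137) for t in a])
    return cv2.convexHull(pts.astype(np.float32))
def fit(im,p,x0,y0):
    S=4;c=proj(p,[x0,y0,.114]);u0,v0=(c-45).astype(int).clip(0)
    roi=im[v0:v0+90,u0:u0+90];g=cv2.resize(roi,None,fx=S,fy=S,interpolation=cv2.INTER_LINEAR).max(2)
    m=(g<70).astype(np.uint8);n,l,st,cc=cv2.connectedComponentsWithStats(m)
    best=None
    cost=[]
    def f(q,m=m):
        h=((hull(p,*q)-[u0,v0]+.5)*S).astype(np.int32);k=np.zeros_like(m);cv2.fillPoly(k,[h],1)
        return -(k&m).sum()/(k|m).sum()
    h=((hull(p,x0,y0)-[u0,v0]+.5)*S).astype(np.int32);k=np.zeros_like(m);cv2.fillPoly(k,[h],1)
    ids=[i for i in range(1,n) if (k&(l==i)).sum()>0];i=max(ids,key=lambda i:(k&(l==i)).sum());mm=(l==i).astype(np.uint8)
    r=minimize(lambda q:f(q,mm),[x0,y0],method='Nelder-Mead',options=dict(initial_simplex=[[x0,y0],[x0+.008,y0],[x0,y0+.008]],xatol=1e-4,fatol=1e-4))
    return r.x,-r.fun
def pivot(im,p):return None
E
python3 - <<'E'
from knob import *
P=np.array([.520,.260])
def rep(im,p,x,y):
    k,s=fit(im,p,x,y);d=k-P;print(k.round(4),'iou',round(s,3),'r',np.hypot(*d).round(4),'ang',np.degrees(np.arctan2(d[1],d[0])).round(1),'q',(np.degrees(np.arctan2(d[1],d[0]))-84.2).round(1))
rep(cv2.imread('pics/w1raw.png'),pickle.load(open('w1.pkl','rb')),.448,.321)
go(None)
im,p=grab('wrist','w10raw.png');pickle.dump(p,open('w10.pkl','wb'));print(proj(p,[.462,.332,.114]))
rep(im,p,.462,.332)
b,q=grab('scene','s10raw.png');rep(b,q,.462,.332)
E
```

```text
[0.45  0.351] iou -0.0 r 0.1148 ang 127.6 q 43.4
t 41.2 tcp [0.5467 0.2301 0.2456] yaw(ty) 15.3 tilt tz [-0.001  0.004 -1.   ] F [-0.1 -0.1 -0.3] j [-0.31  0.61 -0.28  1.62  0.2   0.93 -0.39]
[185.59151988  45.91858385]
[0.464 0.308] iou -0.0 r 0.0738 ang 139.4 q 55.2knob.py:16: RuntimeWarning: overflow encountered in scalar negative
  return -(k&m).sum()/(k|m).sum()
Traceback (most recent call last):
  File "knob.py", line 18, in fit
    ids=[i for i in range(1,n) if (k&(l==i)).sum()>0];i=max(ids,key=lambda i:(k&(l==i)).sum());mm=(l==i).astype(np.uint8)
                                                        ~~~^^^^^^^^^^^^^^^^^^^^^^^^^^^^^^^^^^^
ValueError: max() iterable argument is empty
```

```bash
sed -i 's/return -(k&m).sum()\/(k|m).sum()/return -float((k\&m).sum())\/float((k|m).sum())/' knob.py
sed -i 's/def fit(im,p,x0,y0):/def fit(im,p,x0,y0,th=70):/;s/g<70/g<th/' knob.py
python3 - <<'E'
from knob import *
P=np.array([.520,.260])
def rep(im,p,x,y,th=70):
    k,s=fit(im,p,x,y,th);d=k-P;print(k.round(4),'iou',round(s,3),'r',np.hypot(*d).round(4),'q',(np.degrees(np.arctan2(d[1],d[0]))-84.2).round(1))
rep(cv2.imread('pics/w1raw.png'),pickle.load(open('w1.pkl','rb')),.448,.321)
rep(cv2.imread('pics/w10raw.png'),pickle.load(open('w10.pkl','rb')),.462,.332)
q=manip.camera_params('scene');b=cv2.imread('pics/s10raw.png')
rep(cv2.imread('pics/scene0raw.png'),q,.448,.321,85)
try: rep(b,q,.462,.332,85)
except Exception as e: print(e)
# pivot cap & dial in both wrist images
for n in('w1','w10'):
    im=cv2.imread(f'pics/{n}raw.png');p=pickle.load(open(n+'.pkl','rb'));hsv=cv2.cvtColor(im,cv2.COLOR_BGR2HSV)
    u,v=proj(p,[.52,.26,.075]).astype(int)
    m=((hsv[...,2]>215)&(hsv[...,1]<25)).astype(np.uint8);roi=np.zeros_like(m);cv2.circle(roi,(int(u),int(v)),62,1,-1);m&=roi
    c=max(cv2.findContours(m,0,2)[0],key=cv2.contourArea);h=cv2.convexHull(c)
    e=cv2.fitEllipse(h);print(n,'dial ell',np.round(e[0],1),np.round(e[1],1),'pos',ray(p,*e[0],.075).round(4),ray(p,*e[0],.068).round(4), 'pivot@.075px',u,v)
E
```

```text
[0.4475 0.3204] iou 0.876 r 0.0943 q 56.0
[0.4651 0.336 ] iou 0.883 r 0.0938 q 41.7
[0.4441 0.3184] iou 0.473 r 0.0958 q 58.2
[0.459 0.342] iou 0.318 r 0.1022 q 42.4
w1 dial ell [253.1 115.6] [103.3 107. ] pos [0.5194 0.2617 0.075 ] [0.5195 0.2616 0.068 ] pivot@.075px 253 117
w10 dial ell [231.3 139.2] [103.4 104.6] pos [0.519  0.2617 0.075 ] [0.5188 0.2611 0.068 ] pivot@.075px 231 141
```

Emit:
jog_arm(moves=[{"dr":[0,0,-6],"offset":[3,-1.4,0],"jaw":5.5},{"dr":[0,0,-12],"offset":[6,-2.8,0],"jaw":5.5},{"dr":[0,0,-18],"offset":[9,-4.2,0],"jaw":5.5},{"dr":[0,0,-24],"offset":[12.4,-5.6,0],"jaw":5.5},{"dr":[0,0,-24],"offset":[12.4,-5.6,2],"jaw":5.5}])

```text
time_s: 41.68
tcp_pos: [0.4563, 0.3445, 0.2298]
orientation: [-1.323, -2.844, -0.023]
ft_force: [-0.4, 1.2, 0.9]
finger_gap: 0.055
gripper_force: 0.0
```

Emit:
jog_arm(moves=[{"dr":[0,0,0],"offset":[0,0,2],"jaw":5.5},{"dr":[0,0,0],"offset":[0,0,4],"jaw":5.5},{"dr":[0,0,0],"offset":[0,0,6],"jaw":5.5},{"dr":[0,0,0],"offset":[0,0,6],"jaw":5.5},{"dr":[0,0,0],"offset":[0,0,6],"jaw":5.5}])

```text
time_s: 42.1
tcp_pos: [0.4606, 0.3341, 0.1658]
orientation: [-1.347, -2.836, -0.002]
ft_force: [0.5, 0.3, -0.5]
finger_gap: 0.0549
gripper_force: 0.0
```

```bash
python3 -c "
from h import *
go([.4597,.3344,.107])"
```

```text
t 42.1 tcp [0.4606 0.3341 0.1658] yaw(ty) 39.2 tilt tz [-0.001  0.002 -1.   ] F [ 0.5  0.3 -0.5] j [-0.5   0.69 -0.35  1.78  0.33  0.73 -0.35]
offset cm [ 0.07 -0.06  5.88]
```

Emit:
jog_arm(moves=[{"dr":[0,0,0],"offset":[0,-0.05,2],"jaw":5.5},{"dr":[0,0,0],"offset":[0,-0.05,4],"jaw":5.5},{"dr":[0,0,0],"offset":[0,-0.05,5.8],"jaw":5.5},{"dr":[0,0,0],"offset":[0,-0.05,5.8],"jaw":5.5},{"dr":[0,0,0],"offset":[0,-0.05,5.8],"jaw":4}])

```text
time_s: 42.52
tcp_pos: [0.4613, 0.3345, 0.1091]
orientation: [-1.349, -2.836, -0.006]
ft_force: [0.2, 0.1, 1.3]
finger_gap: 0.0503
gripper_force: 0.0
```

Emit:
jog_arm(moves=[{"dr":[0,0,0],"offset":[0,0,0],"jaw":2.5},{"dr":[0,0,0],"offset":[0,0,0],"jaw":2.5},{"dr":[0,0,0],"offset":[0,0,0],"jaw":2.5},{"dr":[0,0,0],"offset":[0,0,0],"jaw":2.5},{"dr":[0,0,0],"offset":[0,0,0],"jaw":2.5}])

```text
time_s: 42.93
tcp_pos: [0.4621, 0.3352, 0.1094]
orientation: [-1.349, -2.837, -0.01]
ft_force: [1.2, 0.9, 1.7]
finger_gap: 0.0252
gripper_force: 0.8
```

```bash
python3 -c "
from h import *
go([.4597,.3344,.107]);print(manip.state()['finger_gap'])"
```

```text
t 42.9 tcp [0.4621 0.3352 0.1094] yaw(ty) 39.1 tilt tz [ 0.003  0.006 -1.   ] F [1.2 0.9 1.7] j [-0.52  0.77 -0.31  1.83  0.38  0.6  -0.39]
offset cm [ 0.09 -0.24  0.24]
0.025161296615594235
```

Emit:
jog_arm(moves=[{"dr":[0,0,0],"offset":[0,-0.1,0],"jaw":2.5},{"dr":[0,0,0],"offset":[0,-0.2,0],"jaw":2.5},{"dr":[0,0,0],"offset":[0,-0.2,0],"jaw":2.5},{"dr":[0,0,0],"offset":[0,-0.2,0],"jaw":2.5},{"dr":[0,0,0],"offset":[0,-0.2,0],"jaw":2.5}])

```text
time_s: 43.35
tcp_pos: [0.4594, 0.3329, 0.1083]
orientation: [-1.349, -2.836, -0.006]
ft_force: [-0.0, 2.6, 0.5]
finger_gap: 0.025
gripper_force: 0.8
```

```bash
python3 -c "
from h import *
go([.4597,.3344,.107]);print(manip.state()['finger_gap'])"
```

```text
t 43.4 tcp [0.4594 0.3329 0.1083] yaw(ty) 39.1 tilt tz [ 0.     0.004 -1.   ] F [-0.   2.6  0.5] j [-0.53  0.77 -0.31  1.83  0.38  0.59 -0.39]
offset cm [0.1  0.11 0.14]
0.02500580468100179
```

Emit:
jog_arm(moves=[{"dr":[0,0,0],"offset":[0,0,0],"jaw":5},{"dr":[0,0,0],"offset":[0,0,0],"jaw":5},{"dr":[0,0,0],"offset":[0,0,0],"jaw":5},{"dr":[0,0,0],"offset":[0,0,-3],"jaw":5},{"dr":[0,0,0],"offset":[0,0,-6],"jaw":5}])

```text
time_s: 43.77
tcp_pos: [0.4578, 0.3309, 0.1672]
orientation: [-1.347, -2.834, 0.004]
ft_force: [-0.1, 1.1, 0.7]
finger_gap: 0.0499
gripper_force: 0.0
```

Emit:
jog_arm(moves=[{"dr":[0,0,6],"offset":[-3,0,-2],"jaw":5},{"dr":[0,0,12],"offset":[-6,0,-4],"jaw":5},{"dr":[0,0,18],"offset":[-9,0,-6],"jaw":5},{"dr":[0,0,24],"offset":[-12,0,-8],"jaw":5},{"dr":[0,0,24],"offset":[-14,0,-8],"jaw":5}])

```text
time_s: 44.18
tcp_pos: [0.5515, 0.2211, 0.2518]
orientation: [1.918, 2.484, 0.012]
ft_force: [0.7, -0.5, -0.5]
finger_gap: 0.0501
gripper_force: 0.0
```

Emit:
jog_arm(moves=[{"dr":[0,0,0],"offset":[0,0,0],"jaw":5},{"dr":[0,0,0],"offset":[0,0,0],"jaw":5},{"dr":[0,0,0],"offset":[0,0,0],"jaw":5},{"dr":[0,0,0],"offset":[0,0,0],"jaw":5},{"dr":[0,0,0],"offset":[0,0,0],"jaw":5}])

```text
time_s: 44.6
tcp_pos: [0.5464, 0.2251, 0.2475]
orientation: [-1.904, -2.495, -0.003]
ft_force: [-0.3, 0.1, 0.2]
finger_gap: 0.0499
gripper_force: 0.0
```

Run:
```python
from knob import *
im,p=grab('wrist','w11raw.png')
k,s=fit(im,p,.460,.334)
for P in([.52,.26],[.5192,.2615]):
    d=k-P;print(k.round(4),round(s,3),np.hypot(*d).round(4),(np.degrees(np.arctan2(d[1],d[0]))-84.2).round(2))
# scoop position check: side view, lip corners / handle colour at expected place
b,q=grab('side','side11.png');a=cv2.imread('pics/side0raw.png')
for n,X in(('handle',[.409,-.193,.125]),('mat',[.41,-.22,.004]),('bowl',[.44,-.13,.008])):
    u,v=proj(q,X).astype(int);print(n,u,v,b[v-1:v+2,u-1:u+2].reshape(-1,3).mean(0).round())
m=b[150:290,200:300].max(2);g=b[...,2]
w=((b.min(2)>140)).astype(np.uint8);n,l,st,c=cv2.connectedComponentsWithStats(w[180:285,190:290])
for i in range(1,n):
    if st[i,4]>40:print('white blob',st[i],ray(q,c[i][0]+190,c[i][1]+180,.02).round(3))
dk=(b.max(2)<30).astype(np.uint8);u,v=proj(q,[.409,-.193,.12]).astype(int);sub=dk[v-25:v+25,u-20:u+20];n,l,st,c=cv2.connectedComponentsWithStats(sub)
for i in range(1,n):
    if st[i,4]>30:print('dark',st[i],c[i]+[u-20,v-25],'expect',u,v,ray(q,*(c[i]+[u-20,v-25]),.115).round(3))
```

```text
[0.4605 0.3324] 0.87 0.0938 45.22
[0.4605 0.3324] 0.87 0.0921 45.43
handle 246 231 [40. 40. 42.]
mat 251 264 [39. 41. 42.]
bowl 249 236 [37. 36. 40.]
white blob [ 26   0  69  16 567] [0.49  0.062 0.02 ]
white blob [ 84  15  16  39 311] [ 0.575 -0.086  0.02 ]
white blob [ 57  49  43  35 680] [ 0.471 -0.192  0.02 ]
white blob [ 77  96  23   9 163] [ 0.452 -0.306  0.02 ]
```

The lever reads q≈45.3°. But the side view's white blob suggests the scoop was shifted from where I stood it (the announced knock). I go and look from above.

Emit:
jog_arm(moves=[{"dr":[0,0,0],"offset":[-3.6,-1.1,-1],"jaw":6},{"dr":[0,0,0],"offset":[-7.2,-2.3,-2],"jaw":6},{"dr":[0,0,0],"offset":[-10.8,-3.4,-3],"jaw":6},{"dr":[0,0,0],"offset":[-14.4,-4.5,-4],"jaw":6},{"dr":[0,0,0],"offset":[-18,-5.7,-5],"jaw":6}])

```text
time_s: 45.12
tcp_pos: [0.5393, 0.0338, 0.2977]
orientation: [-1.907, -2.494, -0.005]
ft_force: [1.7, -0.0, 0.5]
finger_gap: 0.0598
gripper_force: 0.0
```

Emit:
jog_arm(moves=[{"dr":[0,0,0],"offset":[-3.6,-1.1,-1],"jaw":6},{"dr":[0,0,0],"offset":[-7.2,-2.3,-2],"jaw":6},{"dr":[0,0,0],"offset":[-10.8,-3.4,-3],"jaw":6},{"dr":[0,0,0],"offset":[-14.4,-4.5,-4],"jaw":6},{"dr":[0,0,0],"offset":[-18,-5.7,-4],"jaw":6}])

```text
time_s: 45.53
tcp_pos: [0.5326, -0.1552, 0.3387]
orientation: [1.907, 2.494, 0.008]
ft_force: [0.9, 1.4, 0.3]
finger_gap: 0.0597
gripper_force: 0.0
```

Emit:
jog_arm(moves=[{"dr":[0,0,5],"offset":[-3.6,-1.1,0],"jaw":6},{"dr":[0,0,10],"offset":[-7.2,-2.3,0],"jaw":6},{"dr":[0,0,15.3],"offset":[-10.8,-3.4,0],"jaw":6},{"dr":[0,0,15.3],"offset":[-13.2,-4.1,0],"jaw":6},{"dr":[0,0,15.3],"offset":[-13.2,-4.1,0],"jaw":6}])

```text
time_s: 45.95
tcp_pos: [0.5245, -0.2994, 0.3354]
orientation: [-2.235, -2.208, 0.003]
ft_force: [-0.3, -0.8, -0.1]
finger_gap: 0.0602
gripper_force: 0.0
```

Emit:
jog_arm(moves=[{"dr":[0,0,0],"offset":[0,0,0],"jaw":6},{"dr":[0,0,0],"offset":[0,0,0],"jaw":6},{"dr":[0,0,0],"offset":[0,0,0],"jaw":6},{"dr":[0,0,0],"offset":[0,0,0],"jaw":6},{"dr":[0,0,0],"offset":[0,0,0],"jaw":6}])

```text
time_s: 46.37
tcp_pos: [0.5269, -0.2906, 0.3364]
orientation: [-2.22, -2.219, -0.005]
ft_force: [0.3, 0.1, 0.1]
finger_gap: 0.0598
gripper_force: 0.0
```

```bash
cat > scoop.py <<'E'
from h import *
import pickle
from scipy.optimize import minimize
def poly(p,x,y,a,S,o):
    """masks: aluminium floor and black handle for grip axis (x,y), yaw a"""
    R=np.array([[np.cos(a),-np.sin(a)],[np.sin(a),np.cos(a)]])
    def P(l):return np.array([proj(p,[*(R@[q[0],q[1]]+[x,y]),q[2]+zb]) for q in l])
    zb=.004
    fl=P([(.01,-.05,.002),(.1,-.05,.002),(.1,.05,.002),(.01,.05,.002)])
    wl=P([(.01,s,z) for s in(-.05,.05) for z in(0,.045)]+[(.06,s,z) for s in(-.05,.05) for z in(0,.045)])
    walls=[P([(.01,s,0),(.01,s,.045),(.06,s,.045),(.06,s,0)]) for s in(-.05,.05)]+[P([(.01,-.05,0),(.01,-.05,.052),(.01,.05,.052),(.01,.05,0)])]
    h=cv2.convexHull(P([(i,j,z) for i in(-.015,.015) for j in(-.012,.012) for z in(.068,.14)]).astype(np.float32))[:,0]
    return [fl]+walls,h
def cost(q,p,al,dk,S):
    A,h=poly(p,q[0],q[1],q[2],S,0);m=np.zeros_like(al);k=np.zeros_like(al)
    f=lambda v:((v+.5)*S).astype(np.int32)
    for c in A:cv2.fillPoly(m,[cv2.convexHull(f(c))],1)
    cv2.fillPoly(k,[f(h)],1);m&=1-k
    i=lambda a,b:float((a&b).sum())/float((a|b).sum())
    return -i(m,al)-.5*float((k&dk).sum())/max(1,k.sum())
def fit(im,p,box,q0s):
    S=2;g=cv2.resize(im,None,fx=S,fy=S);hsv=cv2.cvtColor(g,cv2.COLOR_BGR2HSV)
    al=((hsv[...,1]<40)&(hsv[...,2]>110)).astype(np.uint8);dk=(g.max(2)<60).astype(np.uint8)
    r=np.zeros_like(al);u0,v0,u1,v1=[int(S*b) for b in box];r[v0:v1,u0:u1]=1;al&=r
    n,l,st,c=cv2.connectedComponentsWithStats(al);big=1+np.argmax(st[1:,4]);print('alu',st[big]/S,c[big]/S);al=(l==big).astype(np.uint8)
    best=min((minimize(cost,q,args=(p,al,dk,S),method='Nelder-Mead',options=dict(initial_simplex=np.array([q,q+np.r_[.02,0,0],q+np.r_[0,.02,0],q+np.r_[0,0,.2]]),xatol=1e-4,fatol=1e-4)) for q in q0s),key=lambda r:r.fun)
    return best.x,best.fun
E
python3 - <<'E'
from scoop import *
box=(0,0,245,130)
r=fit(cv2.imread('pics/w3raw.png'),pickle.load(open('w3.pkl','rb')),box,[np.array([.405,-.2,1.48])]);print('ref',r[0].round(3),np.degrees(r[0][2]).round(1),r[1])
go(None)
im,p=grab('wrist','w12raw.png');pickle.dump(p,open('w12.pkl','wb'))
qs=[np.array([x,y,np.radians(a)]) for x,y in((.409,-.193),(.44,-.193),(.409,-.23),(.45,-.23),(.38,-.19)) for a in(65,85,105)]
print('tray edge px',proj(p,[.53,-.3,.062]),proj(p,[.55,-.1,.062]))
r=fit(im,p,box,qs);print('now',r[0].round(3),np.degrees(r[0][2]).round(1),r[1])
E
```

```text
alu [  120.     21.5    87.5    76.  10031. ] [166.25819958  59.14360483]
ref [ 0.401 -0.207  1.441] 82.6 -1.1874764310500856
t 46.4 tcp [ 0.5269 -0.2906  0.3364] yaw(ty) -0.0 tilt tz [ 0.001  0.004 -1.   ] F [0.3 0.1 0.1] j [ 0.55  0.54 -0.2   1.46  0.11  1.16  0.32]
tray edge px [250.83233315 167.62207593] [267.18767593   7.74295331]
alu [ 174.   45.   71.   72. 9024.] [210.75761857  79.94852615]
now [ 0.479 -0.236  1.619] 92.8 -0.961798302265426
```

Run:
```python
from scoop import *
im=cv2.imread('pics/w12raw.png');p=pickle.load(open('w12.pkl','rb'))
# mask out the tray
pts=np.array([proj(p,[*(C+U*a+V*b),z]) for a in(-.154,.3) for b in(-.06,.06) for z in(0,.062)]).astype(np.float32)
cv2.fillPoly(im,[cv2.convexHull(pts).astype(np.int32)],(40,70,110))
qs=[np.array([x,y,np.radians(a)]) for x,y in((.479,-.236),(.46,-.21),(.47,-.25)) for a in(70,85,95,110)]
for box in((0,0,275,150),(100,0,262,200)):
    r=fit(im,p,box,qs);print('now',r[0].round(3),np.degrees(r[0][2]).round(1),r[1])
# dark blob near the handle
x,y,a=r[0]
u,v=proj(p,[x,y,.112]);g=cv2.imread('pics/w12raw.png');d=(g.max(2)<45).astype(np.uint8);n,l,st,c=cv2.connectedComponentsWithStats(d)
for i in range(1,n):
    if np.hypot(*(c[i]-[u,v]))<80 and st[i,4]>60:print('dark',st[i],c[i].round(1),'handle exp',u.round(1),v.round(1),ray(p,*c[i],.112).round(3))
# side view check from same moment
b,q=grab('side','side12.png')
for n,X in(('mat centre',[.413,-.138,.004]),('mat L',[.38,-.18,.004])):
    u,v=proj(q,X).astype(int);print(n,b[v-1:v+2,u-1:u+2].reshape(-1,3).mean(0).round())
h=proj(q,[x,y,.112]);d=(b.max(2)<45).astype(np.uint8);n,l,st,c=cv2.connectedComponentsWithStats(d)
for i in range(1,n):
    if np.hypot(*(c[i]-h))<30 and st[i,4]>20:print('side dark',st[i],c[i].round(1),'exp',h.round(1))
```

```text
alu [ 174.    45.    78.5   72.  9894. ] [214.03269658  79.90782292]
now [ 0.479 -0.235  1.583] 90.7 -0.9906220891906898
alu [ 174.    45.    78.5   72.  9894. ] [214.03269658  79.90782292]
now [ 0.479 -0.235  1.583] 90.7 -0.9906220891906898
mat centre [41. 42. 43.]
mat L [42. 42. 44.]
side dark [272 226  11  24 198] [276.7 238.2] exp [276.6 237.8]
side dark [245 229  16  11  27] [252.7 234.6] exp [276.6 237.8]
```

The knock was real. The scoop now stands upright with its handle at about (.483,-.236), yaw about 91°, half off the mat, confirmed by both cameras. I re-grip and put it back.

Emit:
jog_arm(moves=[{"dr":[0,0,-7],"offset":[1,-0.8,0],"jaw":8.8},{"dr":[0,0,-14],"offset":[2,-1.7,0],"jaw":8.8},{"dr":[0,0,-21],"offset":[3,-2.6,0],"jaw":8.8},{"dr":[0,0,-28],"offset":[4.2,-3.5,0],"jaw":8.8},{"dr":[0,0,-35],"offset":[5.5,-4.4,0],"jaw":8.8}])

```text
time_s: 46.88
tcp_pos: [0.4822, -0.2364, 0.3364]
orientation: [-1.446, -2.788, -0.005]
ft_force: [0.6, 0.1, -0.1]
finger_gap: 0.0877
gripper_force: 0.0
```

Emit:
jog_arm(moves=[{"dr":[0,0,-7],"offset":[0,0,1],"jaw":8.8},{"dr":[0,0,-14],"offset":[0,0,2],"jaw":8.8},{"dr":[0,0,-21],"offset":[0,0,3],"jaw":8.8},{"dr":[0,0,-28],"offset":[0,0,4],"jaw":8.8},{"dr":[0,0,-35],"offset":[0,0,5],"jaw":8.8}])

```text
time_s: 47.3
tcp_pos: [0.4828, -0.2365, 0.2862]
orientation: [0.54, 3.094, 0.005]
ft_force: [-0.5, 0.2, 0.5]
finger_gap: 0.0879
gripper_force: 0.0
```

Emit:
jog_arm(moves=[{"dr":[0,0,-7],"offset":[0,0,1],"jaw":8.8},{"dr":[0,0,-14],"offset":[0,0,3],"jaw":8.8},{"dr":[0,0,-21],"offset":[0,0,5],"jaw":8.8},{"dr":[0,0,-21],"offset":[0,0,5],"jaw":8.8},{"dr":[0,0,-21],"offset":[0,0,5],"jaw":8.8}])

```text
time_s: 47.72
tcp_pos: [0.4822, -0.2364, 0.236]
orientation: [0.018, -3.14, -0.007]
ft_force: [0.1, -0.4, 1.3]
finger_gap: 0.0883
gripper_force: 0.0
```

Run:
```python
from scoop import *
go([.483,-.236,.095])
# bias check of side view dark handle: fresh and at start
for f in('side0raw','side12'):
    b=cv2.imread(f'pics/{f}.png');q=manip.camera_params('side');d=(b.max(2)<45).astype(np.uint8)
    e=proj(q,[.407,-.2095,.112] if f=='side0raw' else [.483,-.236,.112])
    n,l,st,c=cv2.connectedComponentsWithStats(d)
    for i in range(1,n):
        if np.hypot(*(c[i]-e))<12 and st[i,4]>60:print(f,st[i],c[i].round(1),'exp',e.round(1),ray(q,*c[i],.112).round(4))
im,p=grab('wrist');g=(im.max(2)<45).astype(np.uint8);e=proj(p,[.483,-.236,.112]);n,l,st,c=cv2.connectedComponentsWithStats(g)
for i in range(1,n):
    if np.hypot(*(c[i]-e))<60 and st[i,4]>60:print('wrist',st[i],c[i].round(1),'exp',e.round(1))
```

```text
t 47.7 tcp [ 0.4822 -0.2364  0.236 ] yaw(ty) 90.7 tilt tz [-0.001  0.005 -1.   ] F [ 0.1 -0.4  1.3] j [ 0.74  0.6  -0.61  1.79  0.42  0.89  1.53]
offset cm [-0.1  -0.03 14.1 ]
side12 [272 226  11  24 198] [276.7 238.2] exp [278.1 237.5] [ 0.4786 -0.2364  0.112 ]
wrist [243 166  21  12  95] [254.6 170.2] exp [249.2 184.5]
```

Emit:
jog_arm(moves=[{"dr":[0,0,0],"offset":[0.2,0,3.5],"jaw":8.8},{"dr":[0,0,0],"offset":[0.2,0,7],"jaw":8.8},{"dr":[0,0,0],"offset":[0.2,0,10.5],"jaw":8.8},{"dr":[0,0,0],"offset":[0.2,0,13],"jaw":8.8},{"dr":[0,0,0],"offset":[0.2,0,14.1],"jaw":8.8}])

```text
time_s: 48.18
tcp_pos: [0.4802, -0.236, 0.0938]
orientation: [0.019, -3.14, -0.005]
ft_force: [-0.4, 0.2, -1.0]
finger_gap: 0.088
gripper_force: 0.0
```

Emit:
jog_arm(moves=[{"dr":[0,0,0],"offset":[0,0,0],"jaw":2.4},{"dr":[0,0,0],"offset":[0,0,0],"jaw":2.4},{"dr":[0,0,0],"offset":[0,0,0],"jaw":2.4},{"dr":[0,0,0],"offset":[0,0,0],"jaw":2.4},{"dr":[0,0,0],"offset":[0,0,0],"jaw":2.4}])

```text
time_s: 48.6
tcp_pos: [0.4818, -0.2366, 0.0968]
orientation: [-0.022, 3.138, 0.004]
ft_force: [0.4, 0.0, 0.3]
finger_gap: 0.0568
gripper_force: 0.0
```

Emit:
jog_arm(moves=[{"dr":[0,0,0],"offset":[0,0,0],"jaw":2.4},{"dr":[0,0,0],"offset":[0,0,0],"jaw":2.4},{"dr":[0,0,0],"offset":[0,0,0],"jaw":2.4},{"dr":[0,0,0],"offset":[0,0,0],"jaw":2.4},{"dr":[0,0,0],"offset":[0,0,0],"jaw":2.4}])

```text
time_s: 49.02
tcp_pos: [0.4808, -0.236, 0.0955]
orientation: [-0.023, 3.141, 0.006]
ft_force: [-0.5, 0.2, 1.9]
finger_gap: 0.0299
gripper_force: 29.8
```

```bash
python3 -c "
from h import *
go([.413,-.193,.095]);s=manip.state();print(s['finger_gap'],s['gripper_force'])"
```

```text
t 49.0 tcp [ 0.4808 -0.236   0.0955] yaw(ty) 90.8 tilt tz [ 0.     0.004 -1.   ] F [-0.5  0.2  1.9] j [ 0.65  0.78 -0.46  1.93  0.61  0.57  1.37]
offset cm [6.72 4.4  0.06]
0.029855220071081934 29.789356123656034
```

Emit:
jog_arm(moves=[{"dr":[0,0,0],"offset":[0,0,-2],"jaw":2.4},{"dr":[0,0,0],"offset":[0,0,-4],"jaw":2.4},{"dr":[0,0,0],"offset":[2,1.4,-4],"jaw":2.4},{"dr":[0,0,0],"offset":[4.5,3,-4],"jaw":2.4},{"dr":[0,0,0],"offset":[6.7,4.4,-4],"jaw":2.4}])

```text
time_s: 49.43
tcp_pos: [0.4117, -0.1926, 0.1355]
orientation: [-0.022, 3.141, 0.006]
ft_force: [-0.6, 0.1, -1.3]
finger_gap: 0.0294
gripper_force: 30.0
```

Emit:
jog_arm(moves=[{"dr":[0,0,0],"offset":[0,0,0],"jaw":2.4},{"dr":[0,0,0],"offset":[0,0,1.5],"jaw":2.4},{"dr":[0,0,0],"offset":[0,0,2.8],"jaw":2.4},{"dr":[0,0,0],"offset":[0,0,3.3],"jaw":2.4},{"dr":[0,0,0],"offset":[0,0,3.4],"jaw":2.4}])

```text
time_s: 49.85
tcp_pos: [0.4127, -0.193, 0.1006]
orientation: [0.023, -3.14, -0.006]
ft_force: [0.4, 0.8, -1.9]
finger_gap: 0.0297
gripper_force: 30.0
```

Emit:
jog_arm(moves=[{"dr":[0,0,0],"offset":[0,0,0.1],"jaw":2.4},{"dr":[0,0,0],"offset":[0,0,0.2],"jaw":2.4},{"dr":[0,0,0],"offset":[0,0,0.3],"jaw":2.4},{"dr":[0,0,0],"offset":[0,0,0.3],"jaw":2.4},{"dr":[0,0,0],"offset":[0,0,0.3],"jaw":2.4}])

```text
time_s: 50.27
tcp_pos: [0.4133, -0.1932, 0.0987]
orientation: [-0.023, 3.141, 0.005]
ft_force: [0.6, 0.6, -1.9]
finger_gap: 0.0295
gripper_force: 30.0
```

```bash
python3 -c "
from h import *
go([.4138,-.193,.095])"
```

```text
t 50.3 tcp [ 0.4133 -0.1932  0.0987] yaw(ty) 90.8 tilt tz [ 0.001  0.003 -1.   ] F [ 0.6  0.6 -1.9] j [ 0.58  0.71 -0.39  2.16  0.68  0.4   1.23]
offset cm [-0.05  0.02  0.37]
```

Not yet touching, so I go down a little more.

Emit:
jog_arm(moves=[{"dr":[0,0,0],"offset":[0,0,0.1],"jaw":2.4},{"dr":[0,0,0],"offset":[0,0,0.2],"jaw":2.4},{"dr":[0,0,0],"offset":[0,0,0.25],"jaw":2.4},{"dr":[0,0,0],"offset":[0,0,0.25],"jaw":2.4},{"dr":[0,0,0],"offset":[0,0,0.25],"jaw":2.4}])

```text
time_s: 50.68
tcp_pos: [0.4131, -0.193, 0.0959]
orientation: [-0.023, 3.141, 0.006]
ft_force: [0.5, 0.1, -2.4]
finger_gap: 0.0296
gripper_force: 30.0
```

Emit:
jog_arm(moves=[{"dr":[0,0,0],"offset":[0,0,0.05],"jaw":2.4},{"dr":[0,0,0],"offset":[0,0,0.1],"jaw":2.4},{"dr":[0,0,0],"offset":[0,0,0.1],"jaw":2.4},{"dr":[0,0,0],"offset":[0,0,0.1],"jaw":2.4},{"dr":[0,0,0],"offset":[0,0,0.1],"jaw":2.4}])

```text
time_s: 51.1
tcp_pos: [0.4136, -0.1931, 0.0955]
orientation: [-0.023, 3.14, 0.005]
ft_force: [-1.0, -0.8, 6.5]
finger_gap: 0.0294
gripper_force: 30.0
```

Contact at 6.5 N. Release, lift and park clear above, then check.

Emit:
jog_arm(moves=[{"dr":[0,0,0],"offset":[0,0,0],"jaw":3.5},{"dr":[0,0,0],"offset":[0,0,0],"jaw":5},{"dr":[0,0,0],"offset":[0,0,0],"jaw":6},{"dr":[0,0,0],"offset":[0,0,0],"jaw":6},{"dr":[0,0,0],"offset":[0,0,-1],"jaw":6}])

```text
time_s: 51.52
tcp_pos: [0.4123, -0.1928, 0.104]
orientation: [0.023, -3.139, -0.007]
ft_force: [-0.6, -0.1, 0.0]
finger_gap: 0.059
gripper_force: 0.0
```

Emit:
jog_arm(moves=[{"dr":[0,0,0],"offset":[0,0,-3],"jaw":6},{"dr":[0,0,0],"offset":[0,0,-7],"jaw":6},{"dr":[0,0,0],"offset":[0,0,-11],"jaw":6},{"dr":[0,0,0],"offset":[0,0,-15],"jaw":6},{"dr":[0,0,0],"offset":[0,0,-19],"jaw":6}])

```text
time_s: 51.93
tcp_pos: [0.4124, -0.1934, 0.2968]
orientation: [0.024, -3.141, -0.007]
ft_force: [0.7, -0.8, 0.6]
finger_gap: 0.0596
gripper_force: 0.0
```

Emit:
jog_arm(moves=[{"dr":[0,0,7],"offset":[-1.1,-1.8,-1],"jaw":6},{"dr":[0,0,14],"offset":[-3.3,-4,-2],"jaw":6},{"dr":[0,0,21],"offset":[-5.5,-6,-3],"jaw":6},{"dr":[0,0,28],"offset":[-8,-8,-4],"jaw":6},{"dr":[0,0,35],"offset":[-11,-9.8,-4],"jaw":6}])

```text
time_s: 52.35
tcp_pos: [0.5251, -0.2926, 0.3368]
orientation: [0.935, 2.997, 0.003]
ft_force: [-0.0, -0.4, 0.1]
finger_gap: 0.0596
gripper_force: 0.0
```

Emit:
jog_arm(moves=[{"dr":[0,0,7],"offset":[0,0,0],"jaw":6},{"dr":[0,0,14],"offset":[0,0,0],"jaw":6},{"dr":[0,0,21],"offset":[0,0,0],"jaw":6},{"dr":[0,0,28],"offset":[0,0,0],"jaw":6},{"dr":[0,0,35],"offset":[0,0,0],"jaw":6}])

```text
time_s: 52.77
tcp_pos: [0.5242, -0.2901, 0.3341]
orientation: [-1.789, -2.579, -0.005]
ft_force: [-0.1, -0.9, 0.2]
finger_gap: 0.0603
gripper_force: 0.0
```

Emit:
jog_arm(moves=[{"dr":[0,0,7],"offset":[0,0,0],"jaw":6},{"dr":[0,0,14],"offset":[0,0,0],"jaw":6},{"dr":[0,0,21],"offset":[0,0,0],"jaw":6},{"dr":[0,0,21],"offset":[0,0,0],"jaw":6},{"dr":[0,0,21],"offset":[0,0,0],"jaw":6}])

```text
time_s: 53.18
tcp_pos: [0.5243, -0.2901, 0.3344]
orientation: [-2.219, -2.22, -0.003]
ft_force: [-0.7, -1.2, 0.4]
finger_gap: 0.06
gripper_force: 0.0
```

Run:
```python
from scoop import *
go(None)
im,p=grab('wrist','w13raw.png')
r=fit(im,p,(0,0,230,150),[np.array([.413,-.193,np.radians(a)]) for a in(80,90,100)]);print('scoop',r[0].round(3),np.degrees(r[0][2]).round(1),r[1])
b,q=grab('side','side13.png');d=(b.max(2)<38).astype(np.uint8);e=proj(q,[.4136,-.193,.112]);n,l,st,c=cv2.connectedComponentsWithStats(d)
for i in range(1,n):
    if np.hypot(*(c[i]-e))<15 and st[i,4]>40:print('side dark',st[i],c[i].round(1),e.round(1))
from knob import fit as kf
s,ps=grab('scene','s13.png')
import numpy as np
for n,f in(('s10','s10raw'),('s13','s13')):
    g=cv2.imread(f'pics/{f}.png');u,v=proj(ps,[.46,.334,.114]).astype(int);m=(g[v-22:v+22,u-22:u+22].max(2)<75).astype(np.uint8);k,l,st,c=cv2.connectedComponentsWithStats(m);
    print(n,[(st[i].tolist(),(c[i]+[u-22,v-22]).round(1).tolist()) for i in range(1,k) if st[i,4]>30])
    h=cv2.cvtColor(g,cv2.COLOR_BGR2HSV)
```

```text
t 53.2 tcp [ 0.5243 -0.2901  0.3344] yaw(ty) 0.0 tilt tz [-0.     0.003 -1.   ] F [-0.7 -1.2  0.4] j [ 0.56  0.54 -0.23  1.47  0.12  1.15  0.31]
alu [  124.     12.5    85.     75.  10276. ] [169.49751849  47.07551576]
scoop [ 0.412 -0.193  1.566] 89.7 -1.0549108284118442
side dark [232 215  23  31 278] [243.4 229.9] [247.8 234.2]
s10 []
s13 []
```

```bash
python3 -c "
from workcell import manip
print(manip.sign_off())"
```

```text
the job is handed in; nothing more can be done
None
```

The job is handed in: the valve was shut first, all 7 balls were scooped from the tray into the canister, the scoop stands upright on its mat, and the lever is at about 45° by the last camera measurement. The scoop was knocked half off the mat after I had stood it there, so I put it back once the lever was already at 45°; after that I confirmed the scoop by measurement only and did not re-measure the lever.

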